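# Close down the film-developing shelf

### The job

The film is done, so close down the shelf. First stop the timer with a full press of the button in the middle of its dial; then turn the dial back until its pointer stands at the zero index, pressing the free-standing timer down as you turn so that its case stays where it is and does not spin. Also hang every rinsed clear canister to dry, mouth down over a peg of the drying rack, one to a peg, with its rim resting flat on the tray, and leave the tank, the reels and the funnel as they stand.

Things in the scene. Friction and masses are not known exactly. Their poses are not given: they have to be found in the camera images.
- stop_button (a joint): The timer's stop button: black, 30 mm across, on the dial's axis, standing 6 mm proud of the dial's grip, sprung. 0 = out, 0.005 m = fully down; it starts to move at about 1.5 N and takes about 5 N for the full travel. Pressed = more than 3.5 mm down for 0.1 s.
- button_top (a point): Centre of the button's top face, on the dial's axis, about 72 mm above the table.
- dial (a joint): Angle (rad) of the dial's pointer from the timer's zero index; grows as the pointer goes clockwise seen from above. Range -0.6 to 5.4, no stop or click at zero: turn it back counter-clockwise. Stiff (0.16 N m); stays where left. The timer is light: unless pressed down with about 6 to 15 N while turning, the whole timer spins with the dial.
- dial_grip (a point): On the dial's axis, half way up its knurled cylindrical grip (56 mm across, 26 mm high, aluminium), 13 mm above the dark flat skirt (89 mm across) that turns with it; 53.5 mm above the table. Fingertips may rest on the skirt to press the timer down.
- dial_pointer (a point): Outer end of the white pointer line on the dark skirt, 44.5 mm from the axis. A short black line on top of the grip points the same way.
- timer: Free-standing aluminium timer lying face up, round case 110 mm across and 36 mm high with four rubber feet (on a circle of 38 mm radius), 0.4 kg in all; dial and button on top make it 72 mm high. Origin: centre of its underside, on the dial's axis; z up. Its zero index lies in the direction of its -x axis.
- zero_index (a point): Top of the black index lug (12 x 10 mm) at the rim of the timer's case, 58 mm from the dial's axis: the zero mark.
- rack: Drying rack: white drip tray 320 x 120 mm and 12 mm thick, fixed to the shelf, with three upright steel pegs in a row along its x axis (at x = -95, 0 and 95 mm). Origin: centre of its underside. Pegs are 16 mm thick with round tips and stand 95 mm above the tray's top.
- mat: Black ribbed draining mat, 360 x 490 mm, 4 mm thick, fixed. Origin: centre of its underside. The canisters start lying on it.
- peg1 (a point): Tip of a drying peg, 107 mm above the table: the peg nearest the robot.
- peg2 (a point): Tip of a drying peg, 107 mm above the table: the middle peg.
- peg3 (a point): Tip of a drying peg, 107 mm above the table: the peg farthest from the robot.
- canister1: Clear square canister, 60 x 60 mm outside, 140 mm long, walls and base 3 mm, one end open; 0.1 kg. Two or three are present (else None). Starts lying on its side, mouth away from the robot and to its right. Origin: centre of its closed base's outer face; its x axis runs along the canister to the mouth, y and z square to its flat sides.
- mouth1 (a point): Centre of the open mouth of canister1, in the plane of its rim, 140 mm from the base along its x axis.
- canister2: Clear square canister, 60 x 60 mm outside, 140 mm long, walls and base 3 mm, one end open; 0.1 kg. Two or three are present (else None). Starts lying on its side, mouth away from the robot and to its right. Origin: centre of its closed base's outer face; its x axis runs along the canister to the mouth, y and z square to its flat sides.
- mouth2 (a point): Centre of the open mouth of canister2, in the plane of its rim, 140 mm from the base along its x axis.
- canister3: Clear square canister, 60 x 60 mm outside, 140 mm long, walls and base 3 mm, one end open; 0.1 kg. Two or three are present (else None). Starts lying on its side, mouth away from the robot and to its right. Origin: centre of its closed base's outer face; its x axis runs along the canister to the mouth, y and z square to its flat sides.
- mouth3 (a point): Centre of the open mouth of canister3, in the plane of its rim, 140 mm from the base along its x axis.
- tank: Bystander: black plastic tank with a twist cap, 104 mm across, 135 mm high, upright. Origin: centre of its underside.
- reel1: Bystander: steel wire reel, 88 mm across, 44 mm high, lying flat. Origin: centre of its underside.
- reel2: Bystander: a second such reel.
- funnel: Bystander: red funnel standing on its wide mouth, 112 mm across, 115 mm high. Origin: centre of its underside.
Mind the look-alikes: they are no part of the job. What is shaped like the timer but purple is not meant. Leave any black look-alike of the canister2 alone.

How it is judged (in metres and radians):
On the way:
1. the timer is stopped: its button is pressed fully (more than 3.5 mm) while the dial has not yet been turned to zero (still more than 0.3 rad away) (value of joint stop_button above 0.0035 m and value of joint dial above 0.3 rad), for 0.1 s.
At the end, for the whole second after the job is handed in: Dial at zero within 0.08 rad; timer flat, within 30 mm of its place, its zero index within 35 mm (not spun); each canister present mouth down over a peg (mouth centre within 28 mm of it), upright within 0.16 rad, rim on the tray (under 20 mm above the rack's underside), at rest (value of joint dial between -0.08 and 0.08 rad and distance of timer from where it was at the start of the episode below 0.03 m and distance of zero_index from where it was at the start of the episode below 0.035 m and angle between timer's own z axis and vertical below 0.05 rad and (horizontal distance between mouth1 and peg1 below 0.028 m or horizontal distance between mouth1 and peg2 below 0.028 m or horizontal distance between mouth1 and peg3 below 0.028 m) and z of each of mouth1, mouth2, mouth3 in the frame of rack below 0.02 m and angle between each of canister1, canister2, canister3's own x axis and vertical above 2.98 rad and linear speed of each of canister1, canister2, canister3 below 0.02 m/s and (horizontal distance between mouth2 and peg1 below 0.028 m or horizontal distance between mouth2 and peg2 below 0.028 m or horizontal distance between mouth2 and peg3 below 0.028 m) and (horizontal distance between mouth3 and peg1 below 0.028 m or horizontal distance between mouth3 and peg2 below 0.028 m or horizontal distance between mouth3 and peg3 below 0.028 m)); the robot touches nothing.
It fails at once if the black developing tank is knocked or shifted by more than 30 mm (distance of tank from where it was at the start of the episode above 0.03 m).
It fails at once if the first reel is knocked or shifted by more than 30 mm (distance of reel1 from where it was at the start of the episode above 0.03 m).
It fails at once if the second reel is knocked or shifted by more than 30 mm (distance of reel2 from where it was at the start of the episode above 0.03 m).
It fails at once if the funnel is knocked or shifted by more than 30 mm (distance of funnel from where it was at the start of the episode above 0.03 m).
Of canister1, canister2, canister3 only 2 to 3 are there at a start; the rules pass over those that are not, and their reading is None.
At some moment in a run one of canister1, canister2, canister3 may be knocked a few centimetres aside while the robot is not near it.
It also fails if it takes over 210 s, if anything falls off the work surface, if the arm or the gripper's body presses on something with over 40 N, if the wrist force passes 120 N, or if a joint passes its speed limit or range.

### The arm

A 6-joint arm with a two-finger parallel gripper is mounted at the origin on the work surface. World frame = base frame: x ahead of the robot, y to its left, z up, the work surface at z = 0. Lengths are in mm, angles in rad, forces in N, time in s.
With the tool pointing down it reaches from about 350 to 875 mm from the base axis. Payload 4.2 kg.
Tool frame: the origin (TCP) lies midway between the tips of the shut fingers; the grasp point (between the pads) lies 19 mm behind it (arm.tcp_to_grasp is the distance from the TCP to the grasp point, in mm); z points along the fingers, y is the line along which they close (so a half turn about z gives the same grasp; the last joint's range is limited). The gripper opens to 85 mm and grips with 20 to 120 N. Pads are 22 mm wide; open, the fingers measure 114 mm over their backs; the gripper's body (76 mm by 85 mm) begins 54 mm behind the grasp point. The pads swing forward as they close: fully open they stand 13 mm farther back than shut.
Start: joints at [-0.891, 0.385, 0.008, 0, -1.194, -0.259], TCP at [255.319, -570.448, 231.312] pointing down, gripper open.
Joint ranges: [-3.14, 3.14], [-1.21, 2.06], [-1.07, 1.41], [-3.16, 2.05], [-2.99, -0.16], [-3.1, 3.1]. Speed limits (rad/s): [2.79, 2.79, 3.14, 3.14, 3.14, 3.14].

### API

Orientations are given as a unit quaternion [x, y, z, w].
In Python, from bench import arm gives the robot as it stands.
- The arm moves only by the tool arm_command, never from a script. Its argument "rows" is a list of rows, each a list of 2 entries, a list of its own where there are three numbers: the shift along the tool's x, y, z as a fraction of full scale, then the turn, a rotation vector about the tool's x, y, z as a fraction of full scale. In form: [[[x, y, z], [wx, wy, wz]], ...]. A call has 1 to 5 rows; each row is the pose to reach, as a shift and turn from the pose commanded when the call began, along the tool's axes at that moment, turning the shorter way round; what a row does not reach only later rows make up. Full scale, the value 1, is 0.25 m for a shift and 180 degrees for a turn. A row lasts 1/10 s, in which the tool goes at most 50 mm and 8.59 degrees, less where a joint would pass 70% of its speed; a pose out of reach is approached as far as the arm can. A call with a number of a shift or a turn outside -1 to 1 is refused whole. A call with a gripper value outside its range is refused whole. "grip" is the opening, from 0 (shut) to 1 (fully open), set as the call begins (left out, the last holds). The fingers move at their own pace and stop on an object; the grip force is fixed at half the most. Time passes only in rows, so rows that repeat a pose let the fingers close. It gives the time, the measured TCP pose, the force, the opening and the grip force at its end, in the units of the state.
- arm.read_state(): the state, without advancing time (a new reading comes with each control period).
- arm.get_image(name): name is "side" or "top"; returns (picture, depth): 384x512x3 uint8, blue, green, red; 384x512 float32, mm along the optical axis (not along the pixel's ray), 0 where there is no reading.
- arm.camera_info(name): a dict with "fx", "fy", "cx", "cy" (pixels), "extrinsics" (4x4, takes a point from camera to world coordinates). Camera axes: x right, y down, z forward; pixel columns grow to the right and rows downward; lengths in mm; the calibration is good to about 2 mm. A picture is of the moment at which its call begins. camera_info takes no time and is no camera call.
- arm.job_done(): hands the job in; it is judged then, once.
Trained networks look in the newest picture that a camera, given by its name, has taken for a name from the list of things; names that differ only in an ending like _2 or _b are one class to them, and where a whole thing is asked for, a point or a joint stands for the part that bears it (a point fixed in the world has none). Each returns a list of dicts, best first, with "score" (0 to 1); they miss things now and then, are a little off and sometimes report something else, mostly with a low value. They report only what shows in the picture. A call takes as long as a camera call. They do not tell look-alikes from the thing itself.
- arm.spot_in(camera, query): "position" ([column, row] in pixels, amid what is visible of it).
The state is a dict: "clock": time; "joints": joint angles; "joint_vel": joint speeds; "joint_efforts": joint torques, N m; "position": TCP position; "ee_rot": TCP orientation; "contact_force": force on the tool from outside, world axes, zero at the start; "wrist_torque": the same for the moment, N m; "gripper_width": finger opening in mm; "grasp_force": force on a finger pad.
Only numpy, scipy, OpenCV 4.12 (cv2) and the standard library are available. Lean on these libraries where they do the work, as an engineer would, in place of code of your own. Each camera call takes 0.05 s, during which the arm holds its last target. There are 200 camera calls.

## Working session

There is one attempt and no reset: what is moved stays moved. The work goes in short steps, Python scripts to look and compute and a tool call to move; the robot and the scene stay as the last step left them, time stands still between calls to the robot, and variables do not carry over. Pictures are saved under pics/ and viewed, at most 14 in all, crops included, and the job is handed in when it is done.

Besides the shell and the picture viewer there is one more tool, called after "Emit:" in YAML: its name, and indented under it one key for each argument. arm_command: Moves the arm, as the interface text tells. Shift numbers are shares of 0.25 m and turn numbers shares of 180 degrees, none past 1 either way. Its arguments: {"type":"object","properties":{"rows":{"type":"array","items":{"type":"array"}},"grip":{"type":"number"}},"required":["rows"]}

```bash
ls; mkdir -p pics; cat > h.py <<'E'
import numpy as np, cv2
from bench import arm
from scipy.spatial.transform import Rotation as R
def cam(n):
    i=arm.camera_info(n); return i
def cloud(n):
    im,d=arm.get_image(n); i=cam(n); v,u=np.mgrid[0:d.shape[0],0:d.shape[1]]
    P=np.stack([(u-i['cx'])*d/i['fx'],(v-i['cy'])*d/i['fy'],d],-1); E=np.array(i['extrinsics'])
    return im,d,P@E[:3,:3].T+E[:3,3]
def proj(n,p):
    i=cam(n);E=np.linalg.inv(np.array(i['extrinsics']));q=E[:3,:3]@np.array(p)+E[:3,3]
    return q[0]/q[2]*i['fx']+i['cx'],q[1]/q[2]*i['fy']+i['cy']
def onz(n,u,v,z):
    i=cam(n);E=np.array(i['extrinsics']);r=E[:3,:3]@np.array([(u-i['cx'])/i['fx'],(v-i['cy'])/i['fy'],1]);o=E[:3,3]
    return o+r*(z-o[2])/r[2]
E
python3 - <<'E'
from h import *
for n in('top','side'):
    im,d,P=cloud(n); cv2.imwrite(f'pics/{n}0.png',cv2.resize(im,(800,600),interpolation=cv2.INTER_CUBIC)); np.savez(f'{n}0.npz',im=im,d=d,P=P)
    E=np.array(cam(n)['extrinsics']);print(n,E.round(2).tolist(),cam(n)['fx'])
    for q in ['button_top','dial_pointer','zero_index','peg1','canister1','mouth1','timer','tank','funnel','reel1']:
        print(q,[(round(r['score'],2),np.round(r['position']).tolist(),P[int(r['position'][1]),int(r['position'][0])].round().tolist()) for r in arm.spot_in(n,q)][:5])
print(arm.read_state())
E
```

```text
pics
top [[-0.0, -0.99, 0.1, 389.12], [-1.0, 0.0, 0.01, 49.23], [-0.01, -0.1, -0.99, 1908.99], [0.0, 0.0, 0.0, 1.0]] 491.59065795513914
button_top [(0.41, [126.0, 201.0], [519.0, 562.0, 73.0])]
dial_pointer [(0.82, [181.0, 214.0], [470.0, 355.0, 66.0]), (0.72, [175.0, 212.0], [481.0, 372.0, 78.0]), (0.65, [341.0, 148.0], [728.0, -253.0, 39.0]), (0.62, [134.0, 204.0], [512.0, 530.0, 63.0])]
zero_index [(0.85, [129.0, 204.0], [512.0, 551.0, 71.0]), (0.61, [177.0, 216.0], [467.0, 367.0, 62.0]), (0.19, [261.0, 136.0], [774.0, 51.0, 46.0])]
peg1 [(0.94, [363.0, 222.0], [442.0, -328.0, 69.0]), (0.5, [343.0, 148.0], [726.0, -263.0, 47.0])]
canister1 [(0.95, [228.0, 162.0], [667.0, 176.0, 63.0]), (0.82, [297.0, 206.0], [503.0, -84.0, 61.0]), (0.55, [253.0, 187.0], [571.0, 81.0, 65.0]), (0.43, [361.0, 220.0], [451.0, -331.0, 20.0])]
mouth1 [(0.98, [225.0, 164.0], [663.0, 191.0, 68.0]), (0.95, [300.0, 198.0], [529.0, -91.0, 67.0]), (0.91, [170.0, 163.0], [389.0, 49.0, 1909.0]), (0.83, [250.0, 186.0], [576.0, 93.0, 60.0])]
timer [(0.98, [178.0, 211.0], [484.0, 365.0, 80.0]), (0.75, [128.0, 199.
[... 1885 characters left out ...]
1,  3.84717112e-01,  7.88069327e-03, -1.39475208e-05,
       -1.19401308e+00, -2.58584333e-01]), 'joint_vel': array([-2.01499141e-03,  2.09807181e-04, -1.06785306e-05,  2.97445019e-03,
        2.03038789e-04,  1.48950712e-03]), 'joint_efforts': array([-2.89305644e-04, -3.92102194e+01,  1.88616711e+01,  4.19073030e+00,
       -4.56834459e-04,  4.72728757e-06]), 'position': array([ 255.30584267, -570.44027307,  231.29209296]), 'ee_rot': array([-2.08847035e-01,  9.77948319e-01,  2.66467102e-05, -6.23214639e-06]), 'contact_force': array([ 0.32206944, -0.56361896, -0.29932736]), 'wrist_torque': array([-0.02663093,  0.03055545,  0.03408998]), 'grasp_force': 0.0, 'gripper_width': 85.62298838387773}
```

View pics/top0.png

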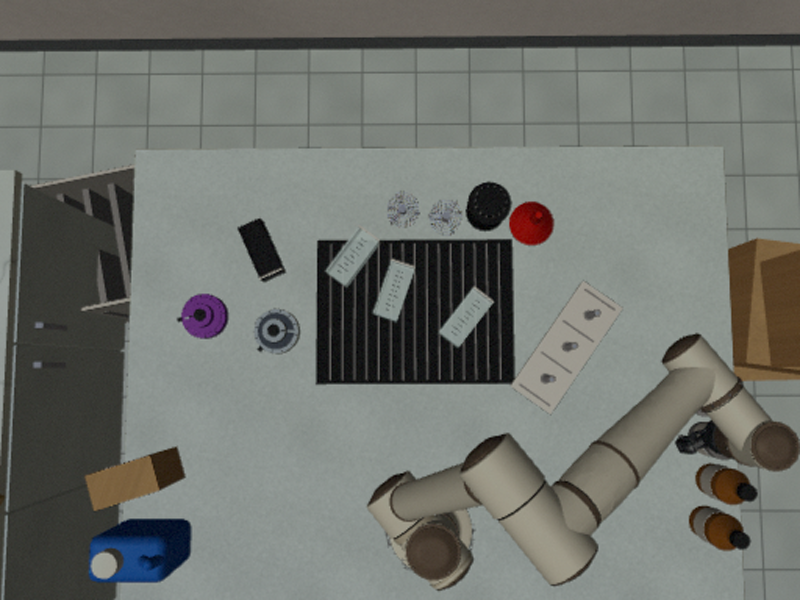

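View pics/side0.png

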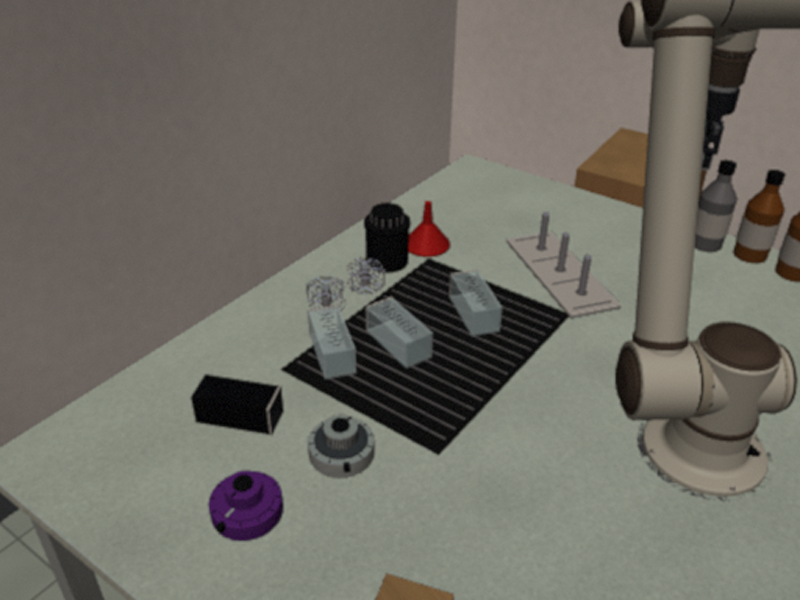

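The top view shows clear canisters at about (352,257), (394,290) and (467,317), the aluminium timer at (276,331), and pegs at (547,378), (569,346) and (592,314). The purple timer at (203,316) and the black box at (262,249) are decoys. The side view agrees. Next I'll measure.

```bash
python3 - <<'E'
from h import *
z=np.load('top0.npz');im,P=z['im'],z['P']
s=np.load('side0.npz');
def rect(m,name,P):
    m=m.astype(np.uint8);n,l,st,c=cv2.connectedComponentsWithStats(m)
    for k in range(1,n):
        if st[k,4]<25: continue
        q=P[l==k]; r=cv2.minAreaRect(q[:,:2].astype(np.float32)); print(name,st[k,4],q.mean(0).round(1),np.round(r[0],1),np.round(r[1],1),round(r[2],1),np.median(q[:,2]).round(1))
for nm,z in(('top',z),('side',s)):
    P=z['P'];X,Y,Z=P[...,0],P[...,1],P[...,2]
    inb=(X>380)&(X<850)
    rect(inb&(Z>50)&(Z<74)&(Y<260)&(Y>-140)&(X<735),nm+' can',P)
    rect(inb&(Z>62)&(Z<85)&(Y<420)&(Y>320),nm+' btn',P)
    rect(inb&(Z>26)&(Z<85)&(Y<440)&(Y>300),nm+' timer',P)
    rect(inb&(Z>60)&(Y<-180)&(Y>-400)&(X<650)&(X>400)&(Z<130),nm+' pegs',P)
    rect(inb&(Z>6)&(Z<20)&(Y<-150)&(Y>-420)&(X<680),nm+' tray',P)
    rect(inb&(Z>15)&(Z<150)&(X>700)&(Y>-300)&(Y<120),nm+' by',P)
im=z['im'];t=np.load('top0.npz')['im']
a=cv2.resize(t[190:235,155:200],(390,390),interpolation=cv2.INTER_CUBIC)
b=cv2.resize(s['im'][255:310,190:245],(390,390),interpolation=cv2.INTER_CUBIC)
cv2.imwrite('pics/timer.png',np.hstack([a,b]))
E
```

```text
top can 583 [661.8 186.8  63.2] [662.5 186.9] [ 61.6 139.8] 53.3 63.3
top can 580 [577.7  85.5  63.3] [578.4  85.8] [ 60.3 140.7] 71.0 63.0
top can 575 [511.5 -86.1  63.3] [513.1 -88.6] [ 60.3 141. ] 52.0 63.2
top btn 42 [651.7 384.1  64.8] [651.9 383.1] [60. 31.] 15.1 64.4
top btn 148 [481.4 372.9  69.3] [481.1 375.1] [52.1 53. ] 71.5 68.8
top timer 525 [675.5 406.1  58.6] [682.2 413.7] [143.2  61.3] 24.6 59.1
top timer 635 [480.1 372.3  46.5] [481.1 373.2] [103.5 107.1] 1.8 40.9
top pegs 26 [ 518.2 -390.6   90.9] [ 518.4 -392.4] [12.9 14.5] 65.9 93.9
top pegs 26 [ 441.4 -336.1   92.3] [ 441.5 -337.5] [15.1 12.4] 44.9 96.1
top tray 1313 [ 469.3 -344.3   12.2] [ 463.7 -351.8] [133.2 285.6] 51.3 12.0
top tray 25 [ 534.1 -192.4    9.1] [ 531.1 -194. ] [32.4 29.6] 8.0 7.8
top tray 25 [ 399.1 -183.3    9. ] [ 402.9 -183.8] [20.5 45. ] 74.6 8.0
top by 681 [ 772.8 -139.2  113.7] [ 779.9 -141.4] [100.7  99.8] 88.6 115.6
top by 102 [780.6  64.7  41.9] [781.2  55.8] [66.5 79.2] 82.1 42.4
top by 134 [765.7 -42.6  41.3] [769.7 -43.2] [76.1 76.1] 64.5 41.3
top by 468 [ 746.7 -253.4   39.9] [ 749.6 -253. ] [93.2 98.7] 89.8 35.3
side can 588 [505.4 -79.6  63. ] [509.6 -87. ] [ 63.3 146.2] 51.5 63.9
side can 724 [571.5  91.8  63. ] [577.9  86.3] [ 64.7 148.2] 69.4 64.0
side can 706 [654.9 193.3  63.6] [661.4 186.9] [ 61.7 147.9] 53.4 64.1
side btn 302 [477.5 377.9  68.3] [479.8 375.8] [54.8 56.1] 46.7 67.6
side timer 963 [663.3 410.2  55.9] [680.3 413.4] [144.3  68. ] 24.3 59.8
side timer 1177 [469.  387.4  47.2] [473.8 382.2] [107.6 111.3] 42.8 41.1
side pegs 52 [ 515.1 -389.5   85. ] [ 517.6 -389.6] [18.9 17.2] 3.3 85.3
side pegs 61 [ 438.1 -334.4   85.6] [ 438.  -335.2] [15.1 19.7] 26.3 86.1
side tray 974 [ 467.6 -336.1   12.3] [ 461.9 -349.3] [126.6 275.5] 56.4 12.2
side by 1640 [ 755.1 -144.2   72. ] [ 768.6 -147.2] [295.5 115.9] 84.0 63.9
side by 197 [782.1  65.7  40.7] [781.5  64.6] [75.8 85.6] 51.3 42.9
```

View pics/timer.png

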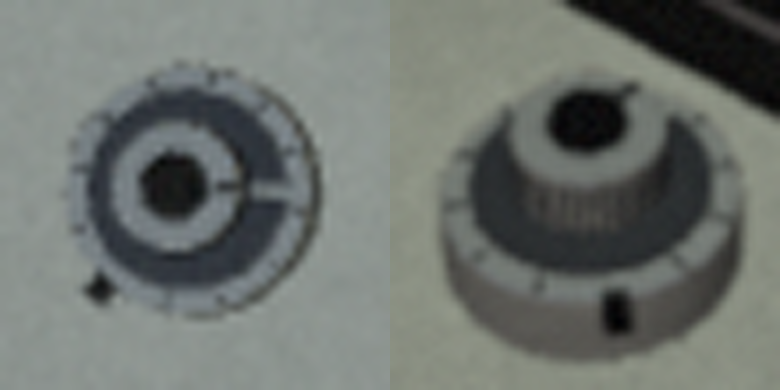

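The zero lug is at crop (98,290) and the pointer at crop (285,189). That puts the dial roughly 4 rad clockwise from zero. I'll compute it and plan the approach to the button.

```bash
cat >> h.py <<'E'
def tool(az,pitch,roll=0):
    """tool z at azimuth az, pitch below horizontal (deg); roll=0: y horizontal, to the left of z"""
    a,p=np.radians([az,pitch]); z=np.array([np.cos(a)*np.cos(p),np.sin(a)*np.cos(p),-np.sin(p)])
    y=np.array([-np.sin(a),np.cos(a),0]); return R.from_matrix(np.c_[np.cross(y,z),y,z])*R.from_euler('z',roll,degrees=True)
def plan(wps,cur=None):
    if cur is None:
        s=arm.read_state(); cur=(s['position'],R.from_quat(s['ee_rot']))
    p,r=np.array(cur[0]),cur[1]
    for q,o in wps:
        q=np.array(q,float); o=r if o is None else o
        for _ in range(12):
            d=r.inv().apply(q-p); w=(r.inv()*o).as_rotvec()
            if np.linalg.norm(d)<.6 and np.linalg.norm(w)<.006: break
            f=min(1,245/max(np.linalg.norm(d),1),np.radians(42)/max(np.linalg.norm(w),1e-6))
            D=np.round(d*f/250,3); W=np.round(w*f/np.pi,3)
            n=int(np.ceil(max(np.linalg.norm(D)*5,np.degrees(np.linalg.norm(W)*np.pi)/8.59)-1e-6))
            p=p+r.apply(D*250); r=r*R.from_rotvec(W*np.pi)
            print(n,[D.tolist(),W.tolist()],'->',p.round(0).tolist())
def st():
    s=arm.read_state();print({k:np.round(s[k],3).tolist() for k in('clock','joints','position','contact_force','wrist_torque','gripper_width','grasp_force')})
E
python3 - <<'E'
from h import *
ip=onz('top',166.3,223.5,36)[:2]; pp=onz('top',188,211.8,41)[:2]
c=np.array([481,374.])
g=[onz('top',155+174/8.667,190+185/8.667,72)[:2]]
print(ip,pp,g,np.linalg.norm(ip-c),np.linalg.norm(pp-c))
a=np.arctan2(*(ip-c)[::-1]);b=np.arctan2(*(pp-c)[::-1]);print(np.degrees([a,b]),(a-b)%(2*np.pi))
plan([((480,-150,260),None),((481,374,200),None),((481,374,90),None)])
E
```

```text
[435.40710342 412.1548774 ] [479.51283077 329.17371701] [array([479.82661195, 373.02113662])] 59.45171896538019 44.85094558026844
[140.07538077 -91.90016377] 4.048737036336936
5 [[-0.773, 0.599, -0.059], [0.0, 0.0, 0.0]] -> [371.0, -355.0, 246.0]
5 [[-0.734, 0.569, -0.056], [0.0, 0.0, 0.0]] -> [480.0, -150.0, 260.0]
5 [[-0.4, 0.888, 0.112], [0.0, 0.0, 0.0]] -> [481.0, 93.0, 232.0]
5 [[-0.399, 0.888, 0.111], [0.0, 0.0, 0.0]] -> [481.0, 337.0, 204.0]
1 [[-0.061, 0.135, 0.017], [0.0, 0.0, 0.0]] -> [481.0, 374.0, 200.0]
3 [[-0.0, 0.0, 0.44], [0.0, 0.0, 0.0]] -> [481.0, 374.0, 90.0]
```

Emit:
arm_command:
  rows:
    - [[-0.773,0.599,-0.059],[0,0,0]]
    - [[-0.773,0.599,-0.059],[0,0,0]]
    - [[-0.773,0.599,-0.059],[0,0,0]]
    - [[-0.773,0.599,-0.059],[0,0,0]]
    - [[-0.773,0.599,-0.059],[0,0,0]]
  grip: 0

```text
clock: 1.6
position: [371.2, -352.9, 246.5]
ee_rot: [-0.209, 0.978, -0.0, 0.0]
contact_force: [1.8, -0.8, 0.3]
gripper_width: 12.1
grasp_force: 0.0
```

Emit:
arm_command:
  rows:
    - [[-0.734,0.569,-0.056],[0,0,0]]
    - [[-0.734,0.569,-0.056],[0,0,0]]
    - [[-0.734,0.569,-0.056],[0,0,0]]
    - [[-0.734,0.569,-0.056],[0,0,0]]
    - [[-0.734,0.569,-0.056],[0,0,0]]

```text
clock: 2.1
position: [481.1, -147.4, 260.7]
ee_rot: [-0.21, 0.978, -0.0, 0.001]
contact_force: [0.8, -1.1, -0.6]
gripper_width: -0.0
grasp_force: 0.0
```

Emit:
arm_command:
  rows:
    - [[-0.4,0.888,0.112],[0,0,0]]
    - [[-0.4,0.888,0.112],[0,0,0]]
    - [[-0.4,0.888,0.112],[0,0,0]]
    - [[-0.4,0.888,0.112],[0,0,0]]
    - [[-0.4,0.888,0.112],[0,0,0]]

```text
clock: 2.6
position: [480.2, 95.7, 232.2]
ee_rot: [-0.209, 0.978, 0.0, 0.0]
contact_force: [1.3, -0.3, -0.1]
gripper_width: 0.1
grasp_force: 0.0
```

Emit:
arm_command:
  rows:
    - [[-0.399,0.888,0.111],[0,0,0]]
    - [[-0.399,0.888,0.111],[0,0,0]]
    - [[-0.399,0.888,0.111],[0,0,0]]
    - [[-0.399,0.888,0.111],[0,0,0]]
    - [[-0.399,0.888,0.111],[0,0,0]]

```text
clock: 3.1
position: [480.5, 339.3, 204.2]
ee_rot: [-0.209, 0.978, 0.0, 0.0]
contact_force: [-0.2, 0.1, 0.9]
gripper_width: -0.0
grasp_force: 0.0
```

```bash
python3 - <<'E'
from h import *
st(); plan([((481,374,190),None),((481,374,85),None)])
E
```

```text
{'clock': 3.1, 'joints': [0.89, 0.343, -0.127, 0.0, -1.101, -2.039], 'position': [480.502, 339.261, 204.193], 'contact_force': [-0.241, 0.09, 0.947], 'wrist_torque': [-0.07, -0.114, -0.018], 'gripper_width': -0.017, 'grasp_force': 0.0}
1 [[-0.059, 0.126, 0.057], [0.0, 0.0, 0.0]] -> [481.0, 374.0, 190.0]
3 [[0.001, -0.0, 0.42], [0.0, 0.0, 0.0]] -> [481.0, 374.0, 85.0]
```

Emit:
arm_command:
  rows:
    - [[-0.06,0.13,0.06],[0,0,0]]
    - [[-0.06,0.13,0.26],[0,0,0]]
    - [[-0.06,0.13,0.46],[0,0,0]]
    - [[-0.06,0.13,0.46],[0,0,0]]
    - [[-0.06,0.13,0.46],[0,0,0]]

```text
clock: 3.6
position: [481.8, 372.7, 89.8]
ee_rot: [-0.209, 0.978, -0.001, 0.0]
contact_force: [0.0, 0.6, 0.1]
gripper_width: 0.2
grasp_force: 0.0
```

```bash
python3 - <<'E'
from h import *
st(); plan([((481,374,75),None),((481,374,69),None),((481,374,67),None)])
E
```

```text
{'clock': 3.6, 'joints': [0.924, 0.489, -0.212, 0.001, -0.871, -2.074], 'position': [481.838, 372.733, 89.761], 'contact_force': [0.04, 0.609, 0.12], 'wrist_torque': [0.048, -0.031, 0.035], 'gripper_width': 0.245, 'grasp_force': 0.0}
1 [[0.001, 0.006, 0.059], [0.0, 0.0, 0.0]] -> [481.0, 374.0, 75.0]
1 [[-0.0, 0.0, 0.024], [0.0, 0.0, 0.0]] -> [481.0, 374.0, 69.0]
1 [[-0.0, 0.0, 0.008], [0.0, 0.0, 0.0]] -> [481.0, 374.0, 67.0]
```

Emit:
arm_command:
  rows:
    - [[0,0,0.06],[0,0,0]]
    - [[0,0,0.076],[0,0,0]]
    - [[0,0,0.084],[0,0,0]]
    - [[0,0,0.088],[0,0,0]]
    - [[0,0,0.088],[0,0,0]]

```text
clock: 4.1
position: [482.4, 373.5, 69.3]
ee_rot: [-0.209, 0.978, 0.001, 0.002]
contact_force: [0.9, -0.9, 3.7]
gripper_width: -0.3
grasp_force: 1.7
```

Emit:
arm_command:
  rows:
    - [[0,0,0.008],[0,0,0]]
    - [[0,0,0.012],[0,0,0]]
    - [[0,0,0.012],[0,0,0]]
    - [[0,0,0.012],[0,0,0]]
    - [[0,0,0.012],[0,0,0]]

```text
clock: 4.6
position: [482.5, 373.6, 67.2]
ee_rot: [-0.209, 0.978, 0.001, 0.002]
contact_force: [-1.9, -1.1, 11.8]
gripper_width: 0.1
grasp_force: 6.0
```

Emit:
arm_command:
  rows:
    - [[0,0,0],[0,0,0]]
    - [[0,0,-0.16],[0,0,0]]
    - [[0,0,-0.32],[0,0,0]]
    - [[0,0,-0.32],[0,0,0]]
    - [[0,0,-0.32],[0,0,0]]

```text
clock: 5.1
position: [481.1, 372.8, 145.0]
ee_rot: [-0.209, 0.978, 0.001, 0.0]
contact_force: [-0.8, -0.5, -1.6]
gripper_width: -0.1
grasp_force: 0.0
```

Emit:
arm_command:
  rows:
    - [[0,0,0],[0,0,0]]
    - [[0,0,0],[0,0,0]]
    - [[0,0,0],[0,0,0]]
    - [[0,0,0],[0,0,0]]
    - [[0,0,0],[0,0,0]]
  grip: 1

```text
clock: 5.6
position: [481.2, 372.5, 143.8]
ee_rot: [-0.209, 0.978, -0.0, -0.0]
contact_force: [-0.2, 0.1, 0.2]
gripper_width: 72.6
grasp_force: 0.0
```

```bash
python3 - <<'E'
from h import *
st(); plan([((481,374,90),None),((481,374,42),None)])
E
```

```text
{'clock': 5.6, 'joints': [0.924, 0.43, -0.154, 0.0, -0.988, -2.074], 'position': [481.226, 372.541, 143.833], 'contact_force': [-0.201, 0.092, 0.155], 'wrist_torque': [-0.042, -0.014, 0.027], 'gripper_width': 72.642, 'grasp_force': 0.0}
2 [[-0.002, 0.006, 0.215], [0.0, 0.0, 0.0]] -> [481.0, 374.0, 90.0]
1 [[0.0, -0.0, 0.192], [0.0, 0.0, 0.0]] -> [481.0, 374.0, 42.0]
```

Emit:
arm_command:
  rows:
    - [[0,0,0],[0,0,0]]
    - [[0,0,0.2],[0,0,0]]
    - [[0,0,0.3],[0,0,0]]
    - [[0,0,0.4],[0,0,0]]
    - [[0,0,0.4],[0,0,0]]

```text
clock: 6.1
position: [479.4, 370.5, 40.6]
ee_rot: [-0.208, 0.978, -0.002, -0.003]
contact_force: [0.0, -0.8, 0.6]
gripper_width: 85.6
grasp_force: 0.0
```

Emit:
arm_command:
  rows:
    - [[0,0,0],[0,0,0]]
    - [[0,0,0],[0,0,0]]
    - [[0,0,0],[0,0,0]]
    - [[0,0,0],[0,0,0]]
    - [[0,0,0],[0,0,0]]
  grip: 0

```text
clock: 6.6
position: [482.4, 374.1, 46.9]
ee_rot: [-0.209, 0.978, 0.001, 0.002]
contact_force: [-0.9, 0.8, 7.0]
gripper_width: 53.8
grasp_force: 63.7
```

Emit:
arm_command:
  rows:
    - [[0,0,0.006],[0,0,0]]
    - [[0,0,0.006],[0,0,-0.02]]
    - [[0,0,0.006],[0,0,-0.05]]
    - [[0,0,0.006],[0,0,-0.08]]
    - [[0,0,0.006],[0,0,-0.1]]

```text
clock: 7.1
position: [482.3, 374.5, 46.8]
ee_rot: [-0.361, 0.933, 0.001, 0.003]
contact_force: [-4.8, 0.6, 12.7]
gripper_width: 54.1
grasp_force: 64.8
```

```bash
python3 - <<'E'
from h import *
st(); im,d=arm.get_image('side'); cv2.imwrite('pics/t1.png',cv2.resize(im[230:320,160:280],(800,600),interpolation=cv2.INTER_CUBIC))
E
```

```text
{'clock': 7.1, 'joints': [0.925, 0.542, -0.25, 0.0, -0.773, -1.758], 'position': [482.294, 374.475, 46.81], 'contact_force': [-4.8, 0.559, 12.724], 'wrist_torque': [0.251, 1.434, -0.147], 'gripper_width': 54.125, 'grasp_force': 64.843}
```

View pics/t1.png

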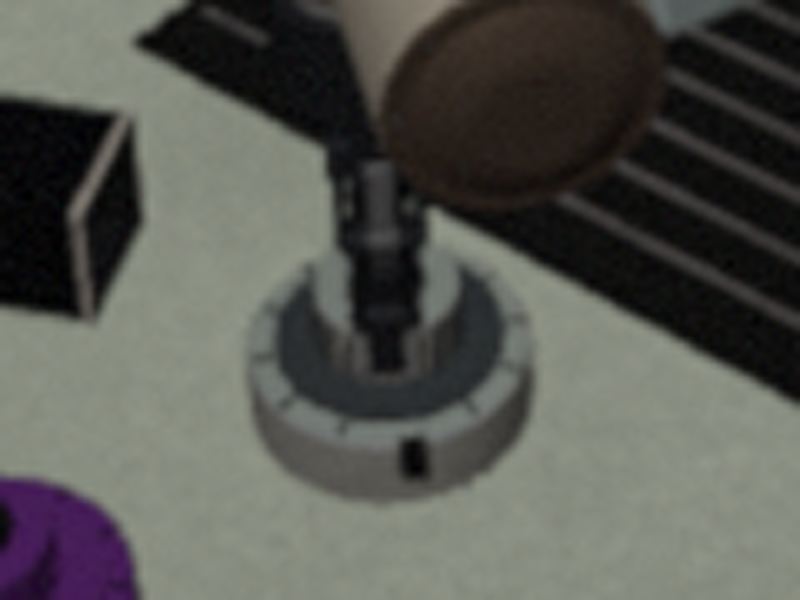

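Gripped and turning. The lug at crop (414,457) hasn't moved, and the wrist torque is about 0.15 N m, so it is the dial that turns and not the case. I'll continue.

Emit:
arm_command:
  rows:
    - [[0,0,0],[0,0,-0.046]]
    - [[0,0,0],[0,0,-0.092]]
    - [[0,0,0],[0,0,-0.138]]
    - [[0,0,0],[0,0,-0.184]]
    - [[0,0,0],[0,0,-0.23]]

```text
clock: 7.65
position: [481.5, 374.8, 46.8]
ee_rot: [-0.668, 0.744, 0.001, 0.003]
contact_force: [-7.8, 2.2, 15.0]
gripper_width: 53.9
grasp_force: 64.9
```

Emit:
arm_command:
  rows:
    - [[0,0,0],[0,0,-0.046]]
    - [[0,0,0],[0,0,-0.092]]
    - [[0,0,0],[0,0,-0.138]]
    - [[0,0,0],[0,0,-0.184]]
    - [[0,0,0],[0,0,-0.23]]

```text
clock: 8.15
position: [480.7, 374.5, 46.8]
ee_rot: [0.888, -0.46, -0.0, -0.002]
contact_force: [-10.1, 0.9, 16.3]
gripper_width: 53.8
grasp_force: 65.0
```

```bash
python3 -c "
from h import *
st()"
```

```text
{'clock': 8.15, 'joints': [0.927, 0.541, -0.251, -0.001, -0.775, -0.31], 'position': [480.735, 374.472, 46.762], 'contact_force': [-10.137, 0.899, 16.32], 'wrist_torque': [0.462, 3.101, -0.152], 'gripper_width': 53.821, 'grasp_force': 65.01}
```

Emit:
arm_command:
  rows:
    - [[-0.005,0.007,-0.004],[0,0,-0.046]]
    - [[-0.005,0.007,-0.004],[0,0,-0.092]]
    - [[-0.005,0.007,-0.004],[0,0,-0.138]]
    - [[-0.005,0.007,-0.004],[0,0,-0.184]]
    - [[-0.005,0.007,-0.004],[0,0,-0.23]]

```text
clock: 8.65
position: [479.4, 374.0, 46.8]
ee_rot: [0.993, -0.116, 0.001, -0.002]
contact_force: [-5.2, 0.6, 10.8]
gripper_width: 54.2
grasp_force: 64.4
```

Emit:
arm_command:
  rows:
    - [[0,0,0],[0,0,-0.046]]
    - [[0,0,0],[0,0,-0.092]]
    - [[0,0,0],[0,0,-0.138]]
    - [[0,0,0],[0,0,-0.184]]
    - [[0,0,0],[0,0,-0.23]]

```text
clock: 9.15
position: [479.5, 373.2, 46.8]
ee_rot: [0.97, 0.242, 0.001, -0.001]
contact_force: [-4.3, -1.0, 10.8]
gripper_width: 53.8
grasp_force: 64.5
```

```bash
python3 -c "
from h import *
st();im,d=arm.get_image('side'); cv2.imwrite('pics/t2.png',cv2.resize(im[230:320,160:280],(800,600),interpolation=cv2.INTER_CUBIC))"
```

```text
{'clock': 9.15, 'joints': [0.928, 0.539, -0.256, 0.001, -0.774, 1.132], 'position': [479.457, 373.227, 46.766], 'contact_force': [-4.309, -1.045, 10.819], 'wrist_torque': [-0.51, 1.052, -0.193], 'gripper_width': 53.835, 'grasp_force': 64.531}
```

View pics/t2.png

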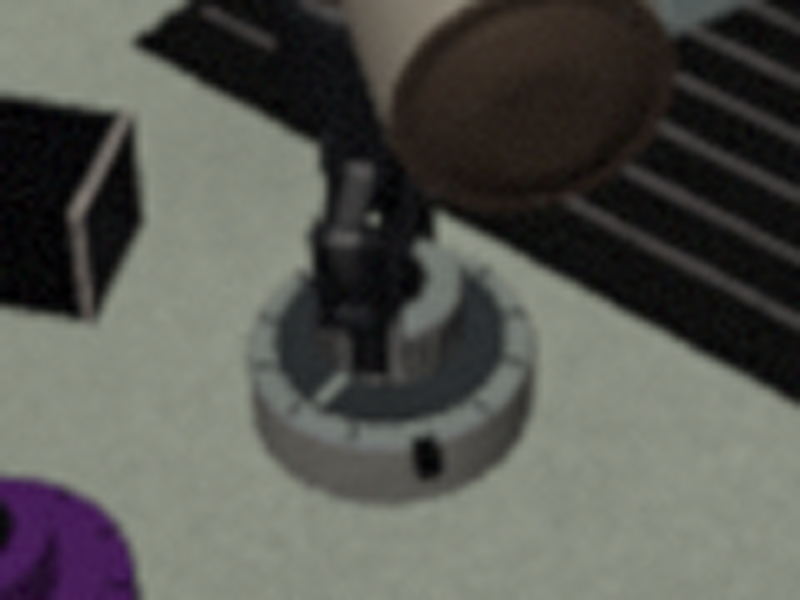

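The lug is now at crop (428,457), a drift of about 3 mm, and the pointer is visible at (322,402). I'll turn most of the remaining angle with slightly more downforce.

Emit:
arm_command:
  rows:
    - [[0,0,0.004],[0,0,-0.046]]
    - [[0,0,0.004],[0,0,-0.092]]
    - [[0,0,0.004],[0,0,-0.138]]
    - [[0,0,0.004],[0,0,-0.184]]
    - [[0,0,0.004],[0,0,-0.23]]

```text
clock: 9.7
position: [480.1, 372.8, 46.7]
ee_rot: [0.822, 0.57, 0.001, 0.0]
contact_force: [-2.8, -3.5, 14.8]
gripper_width: 53.7
grasp_force: 64.9
```

```bash
python3 -c "
from h import *
st();im,d=arm.get_image('side'); cv2.imwrite('pics/t3.png',cv2.resize(im[255:310,185:250],(800,600),interpolation=cv2.INTER_CUBIC))"
```

```text
{'clock': 9.7, 'joints': [0.927, 0.539, -0.256, 0.002, -0.773, 1.855], 'position': [480.059, 372.772, 46.737], 'contact_force': [-2.83, -3.541, 14.835], 'wrist_torque': [-1.052, 0.813, -0.136], 'gripper_width': 53.697, 'grasp_force': 64.916}
```

View pics/t3.png

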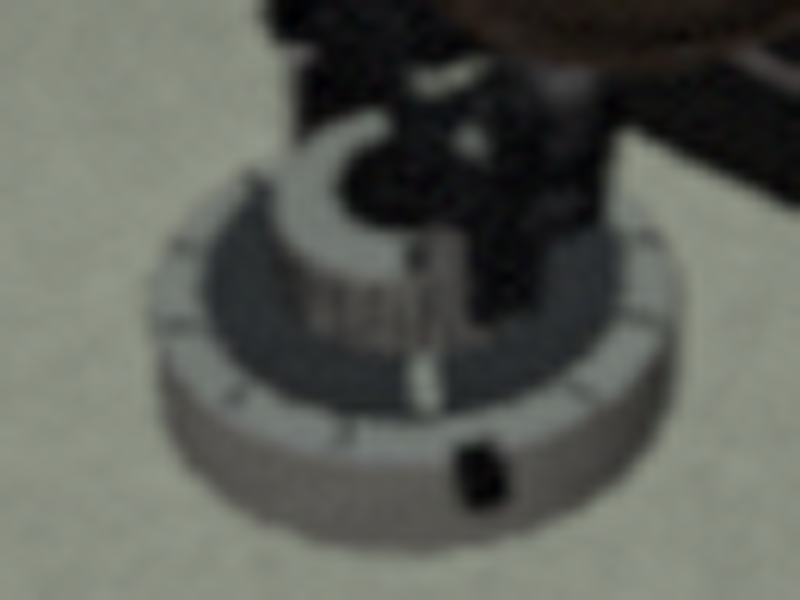

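```bash
python3 -c "
from h import *
c=onz('side',*[0,0],0)
# skirt centre: ellipse of skirt spans crop cols 203..622
c=np.array([480.5,373.5])
for u,v,z in [(428,405,40.5),(424,362,40.5),(478,452,36),(482,500,26)]:
    p=onz('side',185+u/12.31,255+v/10.91,z)[:2];print(p,np.linalg.norm(p-c),np.degrees(np.arctan2(*(p-c)[::-1])))
"
```

```text
[449.11587039 405.56781795] 44.86990683793971 134.38266764610935
[458.22849636 395.91743163] 31.600017649512754 134.81290607376468
[434.76660425 407.3865148 ] 56.91958689752236 143.4631163300946
[430.99270136 411.18521809] 62.21855255037989 142.72141698084502
```

Emit:
arm_command:
  rows:
    - [[0,0,0],[0,0,-0.025]]
    - [[0,0,0],[0,0,-0.049]]
    - [[0,0,0],[0,0,-0.049]]
    - [[0,0,0],[0,0,-0.049]]
    - [[0,0,-0.006],[0,0,-0.049]]

```text
clock: 10.25
position: [480.1, 372.7, 46.9]
ee_rot: [0.777, 0.629, 0.002, 0.0]
contact_force: [2.2, -1.7, 0.9]
gripper_width: 54.0
grasp_force: 63.9
```

Emit:
arm_command:
  rows:
    - [[0,0,0],[0,0,0]]
    - [[0,0,0],[0,0,0]]
    - [[0,0,0],[0,0,0]]
    - [[0,0,-0.2],[0,0,0]]
    - [[0,0,-0.4],[0,0,0]]
  grip: 1

```text
clock: 10.75
position: [478.3, 371.8, 143.3]
ee_rot: [0.777, 0.629, -0.003, 0.001]
contact_force: [1.0, 1.3, 0.1]
gripper_width: 85.3
grasp_force: 0.0
```

Emit:
arm_command:
  rows:
    - [[0,0,-0.2],[0,0,0]]
    - [[0,0,-0.4],[0,0,0]]
    - [[0,0,-0.6],[0,0,0]]
    - [[0,0,-0.8],[0,0,0]]
    - [[0,0,-0.8],[0,0,0]]

```text
clock: 11.25
position: [481.5, 374.3, 353.2]
ee_rot: [0.777, 0.629, 0.008, -0.0]
contact_force: [1.2, -0.0, -0.1]
gripper_width: 85.5
grasp_force: 0.0
```

```bash
python3 -c "
from h import *
st();im,d,P=cloud('side'); cv2.imwrite('pics/t4.png',cv2.resize(im[255:310,185:250],(800,600),interpolation=cv2.INTER_CUBIC))
X,Y,Z=np.moveaxis(P,-1,0);m=(Z>66)&(Z<76)&(abs(X-480)<60)&(abs(Y-374)<45);q=P[m];print(len(q),cv2.minEnclosingCircle(q[:,:2].astype(np.float32)))
m=(Z>55)&(Z<74)&(X>400)&(X<735)&(Y<260)&(Y>-160);n,l,stt,_=cv2.connectedComponentsWithStats(m.astype(np.uint8))
for k in range(1,n):
  if stt[k,4]>80: r=cv2.minAreaRect(P[l==k][:,:2].astype(np.float32));print(stt[k,4],np.round(r[0]),np.round(r[1]),r[2])
"
```

```text
{'clock': 11.25, 'joints': [0.928, 0.296, 0.175, 0.003, -1.434, 2.003], 'position': [481.479, 374.257, 353.205], 'contact_force': [1.225, -0.017, -0.058], 'wrist_torque': [-0.023, 0.043, 0.042], 'gripper_width': 85.477, 'grasp_force': 0.0}
224 ((479.16229248046875, 376.6896057128906), 28.791362762451172)
563 [510. -88.] [ 64. 148.] 51.40753173828125
670 [577.  86.] [ 65. 147.] 69.90714263916016
668 [661. 188.] [ 61. 151.] 53.26061248779297
```

View pics/t4.png

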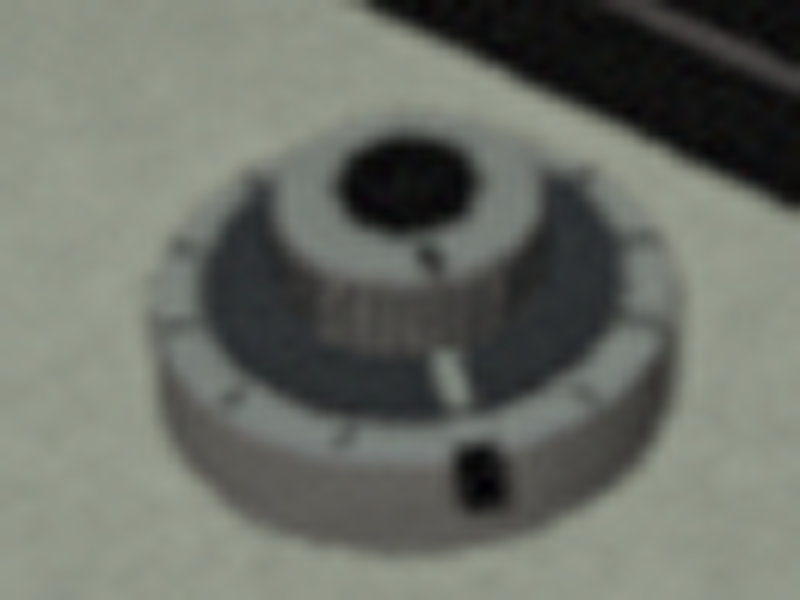

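```bash
python3 -c "
from h import *
for c in ([480.5,373.5],[480,374.5]):
  c=np.array(c)
  for n,u,v,z in [('ptr out',457,402,40.5),('ptr in',443,354,40.5),('lug top',477,452,36),('lug face mid',482,478,30),('t',345,435,36),('t',587,395,36),('t',235,395,36),('t',655,318,36),('t',180,320,36),('t',185,243,36)]:
    p=onz('side',185+u/12.31-.0,255+v/10.91,z)[:2];print(n,np.linalg.norm(p-c).round(1),np.degrees(np.arctan2(*(p-c)[::-1])).round(1))
"
```

```text
ptr out 45.1 141.9
ptr in 29.9 142.6
lug top 56.9 143.3
lug face mid 59.4 143.5
t 50.6 114.6
t 52.9 172.1
t 50.3 84.6
t 52.6 -157.8
t 48.9 53.3
t 49.2 24.1
ptr out 44.1 142.5
ptr in 28.9 143.5
lug top 55.9 143.8
lug face mid 58.4 144.0
t 49.4 114.6
t 52.3 173.1
t 49.3 84.0
t 52.5 -156.5
t 48.4 52.2
t 49.3 22.8
```

The pointer at crop (457,402) reads about 142° and the zero lug about 143.4°, so the dial is within about 1° of zero. The timer is done. Next is canister A: grip it with the tool pitched 45° along its axis, so that a half turn about the tool axis brings it mouth down.

```bash
cat >> h.py <<'E'
T45=lambda az:tool(az,45).as_matrix()[:,2]
def graspTCP(c,az,zg=36,d=30,off=24):
    m=np.array([np.cos(np.radians(az)),np.sin(np.radians(az)),0]); g=np.array([c[0],c[1],zg])-(70-d)*m
    return g+off*T45(az)
E
python3 - <<'E'
from h import *
az=-36.7; g=graspTCP((662,187),az); o=tool(az,45,180); t=T45(az); print(g)
plan([(g-120*t+[0,0,60],o),(g-110*t,o),(g,o)])
E
```

```text
[643.53555811 200.76297082  19.02943725]
5 [[-0.141, 0.165, 0.258], [-0.087, 0.055, 0.209]] -> [513.0, 331.0, 284.0]
5 [[-0.078, 0.163, 0.286], [-0.088, 0.055, 0.209]] -> [547.0, 288.0, 219.0]
5 [[-0.031, 0.099, 0.27], [-0.075, 0.046, 0.18]] -> [576.0, 251.0, 164.0]
2 [[-0.17, 0.0, 0.21], [0.0, 0.0, -0.0]] -> [581.0, 247.0, 97.0]
3 [[0.001, -0.0, 0.44], [0.0, 0.0, -0.0]] -> [644.0, 201.0, 19.0]
```

Emit:
arm_command:
  rows:
    - [[-0.141,0.165,0.258],[-0.087,0.055,0.209]]
    - [[-0.141,0.165,0.258],[-0.087,0.055,0.209]]
    - [[-0.141,0.165,0.258],[-0.087,0.055,0.209]]
    - [[-0.141,0.165,0.258],[-0.087,0.055,0.209]]
    - [[-0.141,0.165,0.258],[-0.087,0.055,0.209]]
  grip: 1

```text
clock: 11.8
position: [511.4, 328.6, 277.7]
ee_rot: [0.929, 0.335, 0.149, 0.052]
contact_force: [0.3, -0.4, 1.0]
gripper_width: 85.4
grasp_force: 0.0
```

Emit:
arm_command:
  rows:
    - [[-0.078,0.163,0.286],[-0.088,0.055,0.209]]
    - [[-0.078,0.163,0.286],[-0.088,0.055,0.209]]
    - [[-0.078,0.163,0.286],[-0.088,0.055,0.209]]
    - [[-0.078,0.163,0.286],[-0.088,0.055,0.209]]
    - [[-0.078,0.163,0.286],[-0.088,0.055,0.209]]

```text
clock: 12.3
position: [544.2, 284.7, 212.5]
ee_rot: [0.959, 0.043, 0.264, 0.094]
contact_force: [0.3, 0.3, -0.4]
gripper_width: 85.5
grasp_force: 0.0
```

```bash
python3 - <<'E'
from h import *
st()
az=-36.7; g=graspTCP((662,187),az); o=tool(az,45,180); t=T45(az); print(g)
plan([(g-120*t+[0,0,60],o),(g-110*t,o),(g,o)])
E
```

```text
{'clock': 12.3, 'joints': [0.893, 0.246, -0.637, 0.919, -0.679, 0.034], 'position': [544.181, 284.669, 212.545], 'contact_force': [0.305, 0.258, -0.443], 'wrist_torque': [0.294, 0.992, -0.015], 'gripper_width': 85.49, 'grasp_force': 0.0}
[643.53555811 200.76297082  19.02943725]
5 [[-0.007, 0.095, 0.249], [-0.082, 0.055, 0.207]] -> [575.0, 251.0, 164.0]
2 [[-0.17, -0.001, 0.21], [0.0, -0.0, 0.0]] -> [581.0, 247.0, 97.0]
3 [[-0.001, 0.0, 0.44], [0.0, -0.0, 0.0]] -> [644.0, 201.0, 19.0]
```

Emit:
arm_command:
  rows:
    - [[-0.007,0.095,0.249],[-0.082,0.055,0.207]]
    - [[-0.007,0.095,0.249],[-0.082,0.055,0.207]]
    - [[-0.007,0.095,0.249],[-0.082,0.055,0.207]]
    - [[-0.007,0.095,0.249],[-0.082,0.055,0.207]]
    - [[-0.007,0.095,0.249],[-0.082,0.055,0.207]]

```text
clock: 12.8
position: [575.8, 251.3, 164.2]
ee_rot: [0.885, -0.272, 0.359, 0.12]
contact_force: [0.4, -0.2, -0.1]
gripper_width: 85.5
grasp_force: 0.0
```

```bash
python3 - <<'E'
from h import *
st()
az=-36.7; g=graspTCP((662,187),az); o=tool(az,45,180); t=T45(az); print(g)
plan([(g-110*t,o),(g,o)])
E
```

```text
{'clock': 12.8, 'joints': [0.847, 0.4, -0.687, 1.203, -0.843, -0.877], 'position': [575.756, 251.314, 164.187], 'contact_force': [0.438, -0.167, -0.068], 'wrist_torque': [0.844, 1.114, 0.09], 'gripper_width': 85.521, 'grasp_force': 0.0}
[643.53555811 200.76297082  19.02943725]
2 [[-0.169, -0.004, 0.211], [-0.004, 0.003, 0.012]] -> [581.0, 247.0, 97.0]
3 [[-0.0, 0.001, 0.44], [-0.0, -0.0, 0.0]] -> [644.0, 201.0, 19.0]
```

Emit:
arm_command:
  rows:
    - [[-0.169,-0.004,0.211],[-0.004,0.003,0.012]]
    - [[-0.169,-0.004,0.211],[-0.004,0.003,0.012]]
    - [[-0.169,-0.004,0.211],[-0.004,0.003,0.012]]

```text
clock: 13.1
position: [580.5, 247.0, 94.5]
ee_rot: [0.879, -0.286, 0.361, 0.122]
contact_force: [0.4, -0.2, 0.8]
gripper_width: 85.3
grasp_force: 0.0
```

Emit:
arm_command:
  rows:
    - [[0,0.001,0.15],[0,0,0]]
    - [[0,0.001,0.3],[0,0,0]]
    - [[0,0.001,0.4],[0,0,0]]
    - [[0,0.001,0.44],[0,0,0]]
    - [[0,0.001,0.44],[0,0,0]]

```text
clock: 13.6
position: [645.4, 201.7, 20.8]
ee_rot: [0.878, -0.289, 0.363, 0.119]
contact_force: [0.1, 0.3, -0.5]
gripper_width: 85.8
grasp_force: 0.0
```

Emit:
arm_command:
  rows:
    - [[0,0,0],[0,0,0]]
    - [[0,0,0],[0,0,0]]
    - [[0,0,0],[0,0,0]]
    - [[0,0,0],[0,0,0]]
    - [[0,0,0],[0,0,0]]
  grip: 0

```text
clock: 14.1
position: [645.0, 204.0, 23.0]
ee_rot: [0.878, -0.287, 0.365, 0.118]
contact_force: [-4.7, 1.0, 6.3]
gripper_width: 59.5
grasp_force: 59.6
```

```bash
python3 - <<'E'
from h import *
st()
im,d=arm.get_image('side'); cv2.imwrite('pics/g1.png',cv2.resize(im[140:280,130:330],(800,560),interpolation=cv2.INTER_CUBIC))
s=arm.read_state();p=s['position']
o=tool(-36.7,45,180)
plan([(p+[0,0,240],None),((560,60,260),o),((500,-180,260),o)])
E
```

```text
{'clock': 14.1, 'joints': [0.555, 0.638, -0.729, 1.75, -0.729, -1.29], 'position': [645.008, 203.975, 22.994], 'contact_force': [-4.706, 1.031, 6.304], 'wrist_torque': [0.023, 1.166, -0.529], 'gripper_width': 59.478, 'grasp_force': 59.606}
5 [[0.68, -0.003, -0.678], [0.0, 0.0, 0.0]] -> [645.0, 204.0, 263.0]
4 [[0.039, 0.665, 0.053], [-0.003, -0.0, 0.001]] -> [560.0, 60.0, 260.0]
5 [[0.266, 0.904, 0.268], [0.0, -0.0, 0.0]] -> [501.0, -178.0, 260.0]
1 [[0.003, 0.01, 0.003], [0.0, -0.0, 0.0]] -> [500.0, -180.0, 260.0]
```

View pics/g1.png

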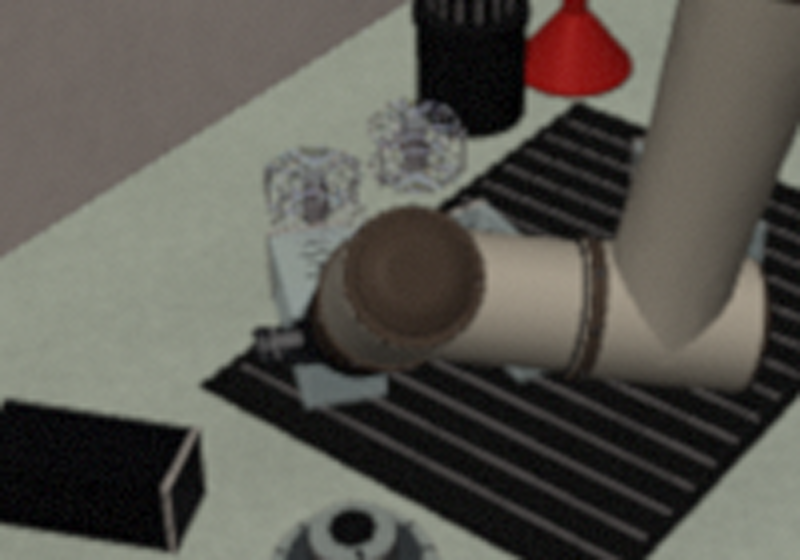

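The canister is gripped near its base (opening 59.5 mm), visible at crop (320,270)-(345,385). Now lift and carry.

Emit:
arm_command:
  rows:
    - [[0.1,0,-0.1],[0,0,0]]
    - [[0.23,0,-0.23],[0,0,0]]
    - [[0.37,0,-0.37],[0,0,0]]
    - [[0.51,0,-0.51],[0,0,0]]
    - [[0.68,0,-0.68],[0,0,0]]

```text
clock: 14.65
position: [643.5, 203.2, 252.7]
ee_rot: [0.879, -0.287, 0.363, 0.118]
contact_force: [0.5, 0.8, -0.6]
gripper_width: 59.7
grasp_force: 59.3
```

Emit:
arm_command:
  rows:
    - [[0.039,0.665,0.053],[0,0,0]]
    - [[0.039,0.665,0.053],[0,0,0]]
    - [[0.039,0.665,0.053],[0,0,0]]
    - [[0.039,0.665,0.053],[0,0,0]]
    - [[0.039,0.665,0.053],[0,0,0]]

```text
clock: 15.15
position: [557.1, 56.7, 248.5]
ee_rot: [0.878, -0.289, 0.363, 0.118]
contact_force: [0.2, -0.0, -1.0]
gripper_width: 59.6
grasp_force: 59.5
```

Emit:
arm_command:
  rows:
    - [[0.266,0.904,0.268],[0,0,0]]
    - [[0.266,0.904,0.268],[0,0,0]]
    - [[0.266,0.904,0.268],[0,0,0]]
    - [[0.266,0.904,0.268],[0,0,0]]
    - [[0.266,0.904,0.268],[0,0,0]]

```text
clock: 15.65
position: [505.4, -163.9, 254.9]
ee_rot: [0.88, -0.291, 0.356, 0.119]
contact_force: [6.8, 26.7, -2.6]
gripper_width: 59.9
grasp_force: 59.4
```

```bash
python3 - <<'E'
from h import *
st()
az=-35; t=T45(az); h=np.array([np.cos(np.radians(az)),np.sin(np.radians(az)),0])
pegs=[np.array([441.5,-336.5,0]),np.array([518,-390.5,0]),np.array([594.5,-444.5,0])]
def place(k,zr,d=30,off=24): return pegs[k]+[0,0,zr+140-d]+off*t
P3=place(2,150)
print(P3)
plan([((480,-230,P3[2]+20),tool(az,45,270)),((500,-330,P3[2]+20),tool(az,45,0)),(P3,tool(az,45,0)),])
E
```

```text
{'clock': 15.65, 'joints': [-0.336, -0.054, -0.991, 2.053, -0.238, -0.714], 'position': [505.396, -163.928, 254.894], 'contact_force': [6.771, 26.665, -2.586], 'wrist_torque': [4.037, 0.904, 2.643], 'gripper_width': 59.903, 'grasp_force': 59.381}
[ 608.40147117 -454.2339149   243.02943725]
5 [[0.036, 0.129, 0.014], [0.004, -0.001, 0.233]] -> [493.0, -195.0, 259.0]
5 [[0.113, 0.071, 0.013], [0.005, -0.001, 0.233]] -> [481.0, -226.0, 263.0]
1 [[0.016, -0.003, 0.001], [0.001, 0.0, 0.028]] -> [480.0, -230.0, 263.0]
5 [[0.132, -0.097, 0.097], [-0.0, 0.0, 0.233]] -> [489.0, -277.0, 263.0]
5 [[0.033, -0.16, 0.098], [0.0, 0.0, 0.233]] -> [499.0, -323.0, 263.0]
1 [[-0.012, -0.02, 0.014], [0.0, 0.0, 0.034]] -> [500.0, -330.0, 263.0]
4 [[-0.396, -0.159, 0.509], [0.0, 0.0, -0.0]] -> [608.0, -454.0, 243.0]
```

The wrist is at its range limit here (j4, j5), so before going on I'll identify the kinematics from the recorded poses and choose feasible ones.

```bash
cat > kin.py <<'E'
from h import *
from scipy.optimize import least_squares
S=[([-0.891,0.385,0.008,0,-1.194,-0.259],(255.3,-570.4,231.3),(-.2088,.9779,0,0)),
([.89,.343,-.127,0,-1.101,-2.039],(480.5,339.26,204.2),None),
([.924,.489,-.212,.001,-.871,-2.074],(481.8,372.7,89.8),None),
([.924,.43,-.154,0,-.988,-2.074],(481.2,372.5,143.8),None),
([.928,.296,.175,.003,-1.434,2.003],(481.5,374.3,353.2),(.777,.629,.008,0)),
([.893,.246,-.637,.919,-.679,.034],(544.2,284.7,212.5),(.959,.043,.264,.094)),
([.847,.4,-.687,1.203,-.843,-.877],(575.76,251.3,164.2),(.885,-.272,.359,.12)),
([.555,.638,-.729,1.75,-.729,-1.29],(645,204,23),(.878,-.287,.365,.118)),
([-.336,-.054,-.991,2.053,-.238,-.714],(505.4,-163.9,254.9),(.88,-.291,.356,.119))]
LO=np.array([-3.14,-1.21,-1.07,-3.16,-2.99,-3.1]);HI=np.array([3.14,2.06,1.41,2.05,-.16,3.1])
e=R.from_euler
C=R.identity()
def fk(q,p,s4=1,C=C):
    a1,h,L2,a3,L3,L6,dA,dB,dC=p
    r=e('z',q[0])*e('y',q[1]); x=e('z',q[0]).apply([a1,0,h])+r.apply([0,dA,L2])
    r=r*e('y',-q[2]); x=x+r.apply([L3,0,a3]); r=r*e('x',s4*q[3]); x=x+r.apply([0,dB,0])
    r=r*e('y',-q[4]); x=x+r.apply([L6,0,dC]); r=r*e('x',-q[5])
    return x,r*C
def fit(s4):
    q,x,o=S[0]; C=fk(q,np.zeros(9),s4,R.identity())[1].inv()*R.from_quat(o)
    f=lambda p:np.concatenate([fk(q,p,s4)[0]-np.array(x) for q,x,o in S])
    w=least_squares(f,[0,300,400,0,400,200,-80,-80,0]); 
    err=[np.degrees((fk(q,w.x,s4,C)[1].inv()*R.from_quat(o)).magnitude()).round(1) for q,x,o in S if o is not None]
    return w.x,C,np.abs(w.fun).max(),err
def ik(x,o,P,C,s4,q0,free=False):
    def f(q):
        y,r=fk(q,P,s4,C); return np.r_[(y-x)/100,(r.inv()*o).as_rotvec()]
    best=None
    for s in [q0]+[np.array(q0)+np.random.default_rng(i).normal(0,.8,6) for i in range(25)]:
        w=least_squares(f,np.clip(s,LO+.02,HI-.02),bounds=(LO,HI),max_nfev=60)
        if np.abs(w.fun).max()<.02:
            m=np.min(np.r_[w.x-LO,HI-w.x]); k=np.abs(w.x-q0).max()
            if best is None or k<best[0]: best=(k,m,w.x)
    return best
E
python3 - <<'E'
from kin import *
for s4 in(1,-1):
    P,C,m,er=fit(s4); print(s4,P.round(1),round(m,2),er)
E
```

```text
1 [ 429.5 -282.7  352.5   19.5  357.5 -318.8 -207.9   42.5 -295.3] 110.63 [np.float64(0.0), np.float64(0.4), np.float64(105.4), np.float64(137.8), np.float64(159.4), np.float64(124.7)]
-1 [-1.000e-01  1.604e+02  5.650e+02  3.000e-01  4.219e+02  2.976e+02
  0.000e+00 -1.598e+02 -1.000e-01] 0.31 [np.float64(0.0), np.float64(0.1), np.float64(0.0), np.float64(0.0), np.float64(0.1), np.float64(0.1)]
```

```bash
cat >> kin.py <<'E'
P,C,_,_=fit(-1)
pegs=[np.array([441.5,-336.5,0]),np.array([518,-390.5,0]),np.array([594.5,-444.5,0])]
def ptcp(k,zr,az,phi=45,d=30,off=24): return pegs[k]+[0,0,zr+140-d]+off*tool(az,90-phi).as_matrix()[:,2]
def IK(x,o,q0): return ik(np.array(x),o,P,C,-1,np.array(q0))
E
cat > t.py <<'E'
from kin import *
import sys
cans={'A':((662,187),-36.7),'B':((577.5,86),-19.5),'C':((512,-88),-38.3)}
q0=[-.4,.3,-.3,0,-.9,0.]
for phi in (25,35,45,55):
  for n,(c,az) in cans.items():
    m=np.array([np.cos(np.radians(az)),np.sin(np.radians(az)),0]);o=tool(az,phi);g=np.array([*c,36])-40*m+24*o.as_matrix()[:,2]
    print('pick',phi,n,[(r,round(b[1],2),b[2].round(1).tolist()) if (b:=IK(g,tool(az,phi,r),q0)) else None for r in(0,180)])
  for k in range(3):
    for az in (-90,-65,-37,0,30):
      bs=[[IK(ptcp(k,z,az,phi),tool(az,90-phi,r),q0) for z in(140,12)] for r in(0,180)]
      print('place',phi,k+1,az,[[ (round(b[1],2),b[2][3:].round(1).tolist()) if b else None for b in bb] for bb in bs])
E
time timeout 500 python3 t.py
```

```text
pick 25 A [(0, np.float64(0.17), [0.6, 0.8, -0.8, 1.9, -1.1, 1.6]), (180, np.float64(0.17), [0.6, 0.8, -0.8, 1.9, -1.1, -1.5])]
pick 25 B [None, None]
pick 25 C [None, None]
place 25 1 -90 [[(np.float64(0.17), [0.6, -0.8, 2.9]), (np.float64(0.28), [1.0, -0.5, 2.6])], [(np.float64(0.52), [0.6, -0.8, -0.2]), (np.float64(0.28), [1.0, -0.5, -0.6])]]
place 25 1 -65 [[(np.float64(0.17), [0.6, -0.6, -2.9]), (np.float64(0.09), [1.5, -0.2, 2.6])], [(np.float64(0.43), [0.6, -0.6, 0.2]), (np.float64(0.09), [1.5, -0.2, -0.5])]]
place 25 1 -37 [[(np.float64(0.35), [0.3, -0.5, -2.2]), None], [(np.float64(0.35), [0.3, -0.5, 1.0]), None]]
place 25 1 0 [[(np.float64(0.59), [-0.3, -0.8, -0.9]), (np.float64(0.34), [-0.4, -0.5, -0.7])], [(np.float64(0.59), [-0.3, -0.8, 2.2]), (np.float64(0.34), [-0.4, -0.5, 2.4])]]
place 25 1 30 [[(np.float64(0.89), [-0.4, -1.1, -0.3]), (np.float64(0.66), [-0.5, -0.8, -0.1])], [(np.float64(0.23), [-0.4, -1.1, 2.9]), (np.float64(0.06), [-0.5, -0.8, 3.0])]]
place 25 2 -90 [[(np.float64(0.07), [0.6, -0.9, 3.0]), (np.float64(0.36), [0.8, -0.6, 2.7])], [(np.float64(0.71), [0
[... 7914 characters left out ...]
float64(0.59), [1.4, -0.9, 2.3]), (np.float64(0.37), [1.7, -0.9, 2.0])], [(np.float64(0.59), [1.4, -0.9, -0.8]), (np.float64(0.38), [1.7, -0.9, -1.1])]]
place 55 3 -65 [[None, None], [None, None]]
place 55 3 -37 [[None, (np.float64(0.0), [-2.1, -0.2, 0.7])], [None, (np.float64(0.0), [-2.1, -0.2, -2.5])]]
place 55 3 0 [[(np.float64(0.54), [-1.0, -0.7, -0.2]), (np.float64(0.5), [-1.3, -0.7, 0.2])], [(np.float64(0.15), [-1.0, -0.7, 3.0]), (np.float64(0.13), [-1.3, -0.7, -3.0])]]
place 55 3 30 [[(np.float64(1.09), [-1.0, -1.3, 0.1]), (np.float64(0.99), [-1.1, -1.1, 0.3])], [(np.float64(0.03), [-1.0, -1.3, -3.1]), (np.float64(0.24), [-1.1, -1.1, -2.9])]]
real	1m30.086s
user	1m30.514s
sys	0m0.093s
```

```bash
cat > t2.py <<'E'
from kin import *
cans={'B':((577.5,86),-19.5),'C':((512,-88),-38.3)}
q0=[-.4,.3,-.3,0,-.9,0.]
for phi in (60,68,76,84):
  for n,(c,az) in cans.items():
    m=np.array([np.cos(np.radians(az)),np.sin(np.radians(az)),0]);o=tool(az,phi);g=np.array([*c,36])-40*m+24*o.as_matrix()[:,2]
    print('pick',phi,n,[(r,round(b[1],2),b[2].round(1).tolist()) if (b:=IK(g,tool(az,phi,r),q0)) else None for r in(0,180)])
for phi in (45,60,68,76,84):
  for k in range(3):
    for az in (20,40,55):
      bs=[IK(ptcp(k,z,az,phi),tool(az,90-phi,0),q0) for z in(140,12)]
      print('place',phi,k+1,az,[ (round(b[1],2),b[2].round(1).tolist()) if b else None for b in bs])
z=np.load('top0.npz');Pt=z['P']
for b in ((440,270,480,300),(440,300,480,350)):
    q=Pt[b[1]:b[3],b[0]:b[2]].reshape(-1,3);q=q[(q[:,2]>40)&(q[:,2]<300)&(q[:,1]<-640)];print(q.min(0),q.max(0))
E
timeout 500 python3 t2.py
```

```text
pick 60 B [None, None]
pick 60 C [None, None]
pick 68 B [None, None]
pick 68 C [None, None]
pick 76 B [(0, np.float64(0.02), [0.4, 0.4, -0.9, 1.1, -0.2, 2.9]), (180, np.float64(0.02), [0.4, 0.4, -0.9, 1.1, -0.2, -0.3])]
pick 76 C [None, None]
pick 84 B [(0, np.float64(0.3), [0.5, 0.5, -0.6, 0.2, -0.5, -2.6]), (180, np.float64(0.3), [0.5, 0.5, -0.6, 0.2, -0.5, 0.6])]
pick 84 C [(0, np.float64(0.21), [0.2, 0.4, -0.7, 0.2, -0.4, -2.7]), (180, np.float64(0.21), [0.2, 0.4, -0.7, 0.2, -0.4, 0.4])]
place 45 1 20 [(np.float64(0.84), [-0.8, 0.2, -0.2, -0.9, -1.0, -0.0]), (np.float64(0.71), [-0.8, 0.4, -0.3, -1.0, -0.9, 0.3])]
place 45 1 40 [(np.float64(1.05), [-0.8, 0.3, -0.0, -0.8, -1.3, 0.2]), (np.float64(0.94), [-0.8, 0.5, -0.1, -0.9, -1.1, 0.4])]
place 45 1 55 [(np.float64(1.15), [-0.8, 0.4, 0.1, -0.8, -1.5, 0.3]), (np.float64(1.04), [-0.8, 0.5, -0.0, -0.8, -1.3, 0.5])]
place 45 2 20 [(np.float64(0.85), [-0.7, 0.4, 0.0, -0.8, -1.0, -0.1]), (np.float64(0.72), [-0.8, 0.5, -0.1, -1.0, -0.9, 0.2])]
place 45 2 40 [(np.float64(1.15), [-0.8, 0.5, 0.2, -0.8, -1.3, 0.1]), (np.float64(1.0), [-0.8, 
[... 4517 characters left out ...]
8, 0.1, -1.4, -1.6, 0.7])]
place 84 2 55 [(np.float64(1.06), [-1.0, 0.7, 0.3, -1.3, -1.9, 0.4]), (np.float64(1.09), [-1.0, 0.9, 0.3, -1.3, -1.8, 0.6])]
place 84 3 20 [(np.float64(1.17), [-1.0, 0.6, 0.2, -1.6, -1.3, 0.5]), (np.float64(1.19), [-1.0, 0.8, 0.1, -1.6, -1.3, 0.7])]
place 84 3 40 [(np.float64(1.0), [-1.0, 0.8, 0.4, -1.4, -1.6, 0.4]), (np.float64(1.03), [-1.0, 0.9, 0.4, -1.4, -1.6, 0.5])]
place 84 3 55 [(np.float64(0.8), [-1.0, 0.9, 0.6, -1.4, -1.9, 0.3]), (np.float64(0.83), [-0.9, 1.0, 0.6, -1.3, -1.8, 0.5])]
[ 153.7720391  -689.32546897   41.56862642] [ 261.16066474 -640.10397605  147.65156976]
[ -13.65704464 -715.45455801   40.49524686] [ 161.65643249 -640.01632063  220.65097452]
```

```bash
cat >> kin.py <<'E'
def jplan(qs,chk=None,slow=1.0):
    """joint-space path through qs -> call rows; chk: local points (tool frame) whose lowest z is printed"""
    qs=[np.array(q,float) for q in qs]; path=[]
    for a,b in zip(qs[:-1],qs[1:]):
        fine=[a+(b-a)*s for s in np.linspace(0,1,201)]
        F=[fk(q,P,-1,C) for q in fine]; c=0; cost=[0]
        for i in range(200):
            c+=max(np.linalg.norm(F[i+1][0]-F[i][0])/45,np.degrees((F[i][1].inv()*F[i+1][1]).magnitude())/8,np.abs(fine[i+1]-fine[i]).max()/.17)*slow; cost.append(c)
        n=max(1,int(np.ceil(c)))
        path+=[F[int(np.searchsorted(cost,c*k/n-1e-9))] for k in range(1,n+1)]
    p,r=fk(qs[0],P,-1,C)
    for i in range(0,len(path),5):
        rows=[]; bl=path[i:i+5]
        for y,o in bl:
            rows.append([np.round(r.inv().apply(y-p)/250,3).tolist(),np.round((r.inv()*o).as_rotvec()/np.pi,3).tolist()])
        low=''
        if chk is not None:
            w=np.concatenate([o.apply(chk)+y for y,o in bl]);j=w[:,2].argmin();low=w[j].round().tolist()
        print(rows,'| end',bl[-1][0].round().tolist(),low)
        D,W=np.array(rows[-1]); p=p+r.apply(D*250); r=r*R.from_rotvec(W*np.pi)
def canpts(phi,d=30,off=24):
    """canister corners in the tool frame for roll 180 pick"""
    o=tool(0,phi,180).inv(); c=[]
    for x in(-d,140-d):
        for y in(-30,30):
            for z in(-30,30): c.append(o.apply([x,y,z])-[0,0,off])
    return np.array(c)
E
python3 - <<'E'
from kin import *
s=arm.read_state();q=s['joints'];print(q.round(3))
az=50
mid=[-.45,.2,-.45,.6,-.75,.4]
a=IK(ptcp(2,150,az,45),tool(az,45,0),[-.7,.7,.5,-.8,-1.5,.2]); print(a[1],a[2].round(2),fk(a[2],P,-1,C)[0].round())
jplan([q,mid,a[2]],canpts(45))
E
```

```text
[-0.336 -0.054 -0.991  2.053 -0.238 -0.714]
0.8700631778428574 [-0.75  0.65  0.54 -0.78 -1.53  0.11] [ 605. -431.  243.]
[[[0.139, 0.104, 0.037], [-0.015, 0.007, 0.01]], [[0.266, 0.224, 0.07], [-0.033, 0.012, 0.022]], [[0.377, 0.359, 0.101], [-0.051, 0.014, 0.033]], [[0.465, 0.504, 0.127], [-0.07, 0.012, 0.046]], [[0.531, 0.671, 0.153], [-0.091, 0.005, 0.061]]] | end [503.0, -371.0, 320.0] [498.0, -150.0, 259.0]
[[[0.057, 0.142, 0.067], [-0.021, -0.012, 0.013]], [[0.072, 0.278, 0.13], [-0.039, -0.031, 0.026]], [[0.046, 0.391, 0.185], [-0.052, -0.056, 0.038]], [[-0.013, 0.474, 0.231], [-0.059, -0.084, 0.049]], [[-0.094, 0.517, 0.267], [-0.06, -0.115, 0.059]]] | end [410.0, -472.0, 266.0] [462.0, -543.0, 221.0]
[[[0.01, 0.023, 0.039], [-0.002, -0.019, 0.039]], [[0.009, 0.03, 0.076], [-0.004, -0.039, 0.076]], [[-0.0, 0.022, 0.11], [-0.004, -0.061, 0.112]], [[-0.014, -0.001, 0.141], [-0.003, -0.084, 0.145]], [[-0.03, -0.04, 0.167], [0.0, -0.109, 0.177]]] | end [419.0, -481.0, 224.0] [381.0, -540.0, 155.0]
[[[-0.035, -0.043, 0.031], [0.002, -0.028, 0.031]], [[-0.077, -0.099, 0.054], [0.005, -0.058, 0.059]], [[-0.126, -0.174, 0.068], [0.009, -0.091, 0.086]], [[-0.176, -0.26, 0.07], [0.013, -0.126, 0.109]], [[-0.223, -0.357, 0.058], [0.018, -0.161, 0.128]]] | end [518.0, -446.0, 207.0] [485.0, -450.0, 115.0]
[[[-0.089, -0.082, 0.012], [0.002, -0.039, 0.016]], [[-0.186, -0.174, 0.005], [0.004, -0.08, 0.028]], [[-0.277, -0.261, -0.022], [0.005, -0.119, 0.035]]] | end [605.0, -431.0, 243.0] [519.0, -432.0, 120.0]
```

```bash
python3 - <<'E'
from kin import *
s=arm.read_state();q=s['joints']
az=50
a=IK(ptcp(2,150,az,45),tool(az,45,0),[-.7,.7,.5,-.8,-1.5,.2])[2]
h=IK(ptcp(1,240,az,45),tool(az,45,0),a)[2];print(h.round(2))
mid=[-.4,.1,-.35,.6,-.8,.4]
jplan([q,mid,h,a],canpts(45))
E
```

```text
[-0.77  0.44  0.4  -0.78 -1.59  0.08]
[[[0.149, 0.083, 0.015], [-0.013, 0.011, 0.009]], [[0.283, 0.173, 0.025], [-0.026, 0.02, 0.019]], [[0.419, 0.284, 0.029], [-0.041, 0.027, 0.03]], [[0.533, 0.398, 0.029], [-0.056, 0.032, 0.041]], [[0.636, 0.529, 0.024], [-0.073, 0.033, 0.054]]] | end [522.0, -340.0, 362.0] [500.0, -145.0, 264.0]
[[[0.104, 0.122, 0.031], [-0.018, -0.002, 0.013]], [[0.181, 0.257, 0.061], [-0.036, -0.012, 0.028]], [[0.217, 0.375, 0.085], [-0.05, -0.027, 0.042]], [[0.216, 0.464, 0.104], [-0.058, -0.046, 0.055]], [[0.186, 0.525, 0.119], [-0.061, -0.07, 0.066]]] | end [449.0, -461.0, 383.0] [509.0, -536.0, 358.0]
[[[-0.039, 0.029, 0.026], [0.002, -0.027, 0.007]], [[-0.063, 0.082, 0.07], [-0.006, -0.049, 0.045]], [[-0.094, 0.117, 0.105], [-0.011, -0.07, 0.079]], [[-0.134, 0.14, 0.138], [-0.016, -0.094, 0.115]], [[-0.179, 0.146, 0.164], [-0.02, -0.118, 0.149]]] | end [410.0, -466.0, 324.0] [383.0, -538.0, 263.0]
[[[-0.037, 0.007, 0.037], [-0.002, -0.029, 0.034]], [[-0.08, -0.001, 0.065], [-0.004, -0.056, 0.064]], [[-0.134, -0.025, 0.086], [-0.005, -0.088, 0.095]], [[-0.186, -0.063, 0.095], [-0.005, -0.12, 0.121]], [[-0.239, -0.118, 0.092], [-0.003, -0.154, 0.146]]] | end [448.0, -417.0, 290.0] [414.0, -435.0, 199.0]
[[[-0.079, -0.04, 0.013], [-0.001, -0.038, 0.023]], [[-0.162, -0.09, 0.009], [-0.003, -0.076, 0.041]], [[-0.245, -0.149, -0.013], [-0.004, -0.115, 0.054]], [[-0.329, -0.215, -0.058], [-0.005, -0.156, 0.064]], [[-0.281, -0.334, 0.061], [-0.005, -0.156, 0.064]]] | end [556.0, -397.0, 305.0] [436.0, -410.0, 200.0]
[[[0.078, -0.125, 0.093], [-0.0, 0.0, -0.0]], [[0.159, -0.24, 0.191], [-0.0, 0.0, -0.0]]] | end [605.0, -431.0, 243.0] [591.0, -402.0, 150.0]
```

Emit:
arm_command:
  rows:
    - [[0.149,0.083,0.015],[-0.013,0.011,0.009]]
    - [[0.283,0.173,0.025],[-0.026,0.02,0.019]]
    - [[0.419,0.284,0.029],[-0.041,0.027,0.03]]
    - [[0.533,0.398,0.029],[-0.056,0.032,0.041]]
    - [[0.636,0.529,0.024],[-0.073,0.033,0.054]]

```text
clock: 16.15
position: [522.8, -340.2, 364.1]
ee_rot: [0.812, -0.396, 0.376, 0.204]
contact_force: [1.5, -0.8, -1.1]
gripper_width: 59.7
grasp_force: 59.7
```

```bash
python3 - <<'E'
from kin import *
st();s=arm.read_state();q=s['joints']
az=50
a=IK(ptcp(2,150,az,45),tool(az,45,0),[-.7,.7,.5,-.8,-1.5,.2])[2]
h=IK(ptcp(1,240,az,45),tool(az,45,0),a)[2]
mid=[-.4,.1,-.35,.6,-.8,.4]
jplan([q,mid,h,a],canpts(45))
E
```

```text
{'clock': 16.15, 'joints': [-0.353, 0.002, -0.752, 1.517, -0.451, -0.303], 'position': [522.827, -340.238, 364.072], 'contact_force': [1.476, -0.783, -1.079], 'wrist_torque': [1.424, 1.019, 0.034], 'gripper_width': 59.666, 'grasp_force': 59.718}
[[[0.103, 0.127, 0.034], [-0.018, -0.004, 0.014]], [[0.176, 0.259, 0.064], [-0.036, -0.013, 0.028]], [[0.208, 0.375, 0.089], [-0.05, -0.028, 0.042]], [[0.206, 0.467, 0.109], [-0.058, -0.048, 0.055]], [[0.176, 0.528, 0.125], [-0.061, -0.072, 0.066]]] | end [450.0, -461.0, 383.0] [510.0, -535.0, 358.0]
[[[-0.039, 0.03, 0.027], [0.002, -0.027, 0.007]], [[-0.063, 0.083, 0.071], [-0.005, -0.049, 0.045]], [[-0.094, 0.118, 0.107], [-0.011, -0.07, 0.079]], [[-0.134, 0.14, 0.14], [-0.016, -0.094, 0.115]], [[-0.178, 0.146, 0.166], [-0.02, -0.118, 0.149]]] | end [410.0, -466.0, 324.0] [383.0, -538.0, 263.0]
[[[-0.038, 0.008, 0.037], [-0.002, -0.028, 0.034]], [[-0.08, 0.0, 0.065], [-0.004, -0.056, 0.064]], [[-0.134, -0.024, 0.086], [-0.004, -0.088, 0.095]], [[-0.186, -0.062, 0.095], [-0.004, -0.12, 0.121]], [[-0.24, -0.117, 0.092], [-0.003, -0.154, 0.146]]] | end [448.0, -417.0, 290.0] [414.0, -435.0, 199.0]
[[[-0.078, -0.04, 0.013], [-0.001, -0.038, 0.022]], [[-0.161, -0.09, 0.009], [-0.002, -0.076, 0.04]], [[-0.245, -0.148, -0.014], [-0.004, -0.115, 0.054]], [[-0.329, -0.215, -0.058], [-0.005, -0.156, 0.064]], [[-0.281, -0.334, 0.06], [-0.005, -0.156, 0.064]]] | end [556.0, -397.0, 305.0] [436.0, -410.0, 200.0]
[[[0.078, -0.126, 0.093], [-0.0, 0.0, -0.0]], [[0.159, -0.24, 0.191], [-0.0, 0.0, -0.0]]] | end [605.0, -431.0, 243.0] [591.0, -402.0, 150.0]
```

The path tracks exactly as modelled. I'll run the rest.

Emit:
arm_command:
  rows:
    - [[0.103,0.127,0.034],[-0.018,-0.004,0.014]]
    - [[0.176,0.259,0.064],[-0.036,-0.013,0.028]]
    - [[0.208,0.375,0.089],[-0.05,-0.028,0.042]]
    - [[0.206,0.467,0.109],[-0.058,-0.048,0.055]]
    - [[0.176,0.528,0.125],[-0.061,-0.072,0.066]]

```text
clock: 16.65
position: [449.5, -460.1, 382.0]
ee_rot: [0.782, -0.532, 0.261, 0.194]
contact_force: [0.4, -0.4, -0.5]
gripper_width: 59.7
grasp_force: 59.7
```

Emit:
arm_command:
  rows:
    - [[-0.039,0.03,0.027],[0.002,-0.027,0.007]]
    - [[-0.063,0.083,0.071],[-0.005,-0.049,0.045]]
    - [[-0.094,0.118,0.107],[-0.011,-0.07,0.079]]
    - [[-0.134,0.14,0.14],[-0.016,-0.094,0.115]]
    - [[-0.178,0.146,0.166],[-0.02,-0.118,0.149]]

```text
clock: 17.15
position: [411.2, -464.4, 322.3]
ee_rot: [-0.665, 0.733, -0.135, -0.051]
contact_force: [-0.3, -0.4, -1.2]
gripper_width: 59.6
grasp_force: 59.7
```

Emit:
arm_command:
  rows:
    - [[-0.038,0.008,0.037],[-0.002,-0.028,0.034]]
    - [[-0.08,0,0.065],[-0.004,-0.056,0.064]]
    - [[-0.134,-0.024,0.086],[-0.004,-0.088,0.095]]
    - [[-0.186,-0.062,0.095],[-0.004,-0.12,0.121]]
    - [[-0.24,-0.117,0.092],[-0.003,-0.154,0.146]]

```text
clock: 17.65
position: [449.6, -415.1, 288.9]
ee_rot: [-0.496, 0.855, 0.023, 0.153]
contact_force: [-0.4, 0.2, -2.1]
gripper_width: 59.6
grasp_force: 59.8
```

Emit:
arm_command:
  rows:
    - [[-0.078,-0.04,0.013],[-0.001,-0.038,0.022]]
    - [[-0.161,-0.09,0.009],[-0.002,-0.076,0.04]]
    - [[-0.245,-0.148,-0.014],[-0.004,-0.115,0.054]]
    - [[-0.329,-0.215,-0.058],[-0.005,-0.156,0.064]]
    - [[-0.281,-0.334,0.06],[-0.005,-0.156,0.064]]

```text
clock: 18.15
position: [556.7, -398.4, 310.3]
ee_rot: [-0.392, 0.836, 0.157, 0.35]
contact_force: [1.6, -1.7, -0.1]
gripper_width: 59.7
grasp_force: 59.9
```

Emit:
arm_command:
  rows:
    - [[0.078,-0.126,0.093],[0,0,0]]
    - [[0.159,-0.24,0.191],[0,0,0]]
    - [[0.159,-0.24,0.191],[0,0,0]]
    - [[0.159,-0.24,0.191],[0,0,0]]

```text
clock: 18.55
position: [605.5, -430.1, 239.1]
ee_rot: [-0.39, 0.837, 0.164, 0.346]
contact_force: [0.0, 0.4, -0.6]
gripper_width: 59.6
grasp_force: 60.0
```

```bash
python3 - <<'E'
from kin import *
st();s=arm.read_state();
for n in('top','side'):
    im,d,Pt=cloud(n); np.savez(n+'1.npz',im=im,d=d,P=Pt)
    c=(proj(n,[590,-440,150])); u,v=int(c[0]),int(c[1]); x0=max(0,min(u-50,412));y0=max(0,min(v-45,294))
    cv2.imwrite(f'pics/p_{n}.png',im[y0:y0+90,x0:x0+100]); print(n,x0,y0)
a=cv2.imread('pics/p_top.png');b=cv2.imread('pics/p_side.png')
cv2.imwrite('pics/p1.png',cv2.resize(np.hstack([a,b]),(800,360),interpolation=cv2.INTER_CUBIC))
r=R.from_quat(s['ee_rot'])
w=r.apply(canpts(45))+s['position'];print(w.round().tolist())
E
```

```text
{'clock': 18.55, 'joints': [-0.749, 0.651, 0.536, -0.785, -1.53, 0.114], 'position': [605.466, -430.074, 239.091], 'contact_force': [0.036, 0.354, -0.6], 'wrist_torque': [-1.222, 1.053, -0.02], 'gripper_width': 59.61, 'grasp_force': 59.961}
top 347 134
side 288 68
[[591.0, -401.0, 286.0], [552.0, -447.0, 286.0], [637.0, -440.0, 286.0], [598.0, -486.0, 286.0], [591.0, -400.0, 146.0], [552.0, -446.0, 146.0], [637.0, -439.0, 146.0], [598.0, -485.0, 146.0]]
```

View pics/p1.png

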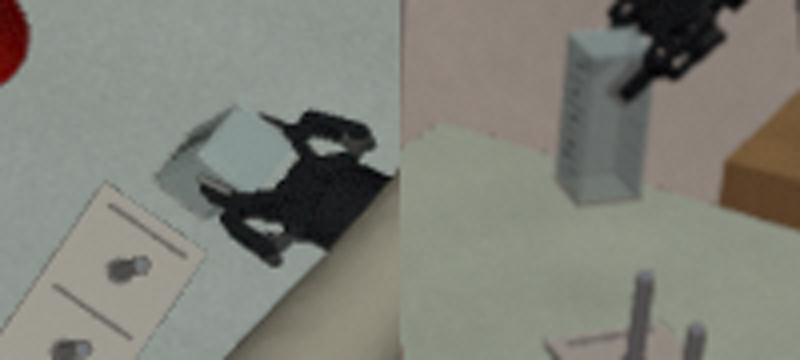

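The canister is upright, but it hangs beyond the tray. The pegs at crop (128,268) and (70,350) are the far and middle ones, so my peg list was off by one. I'll correct the list and check where the canister sits in the hand.

```bash
sed -i 's/^pegs=.*/pegs=[np.array([364.5,-282.5,0]),np.array([441.5,-336.5,0]),np.array([518,-390.5,0])]/' kin.py; python3 - <<'E'
from kin import *
Pt=np.load('top1.npz')['P'];X,Y,Z=np.moveaxis(Pt,-1,0)
def comps(m,mn=6):
    n,l,s,_=cv2.connectedComponentsWithStats(m.astype(np.uint8))
    for k in range(1,n):
        if s[k,4]>=mn: q=Pt[l==k];r=cv2.minAreaRect(q[:,:2].astype(np.float32));print(s[k,4],q.mean(0).round(1),np.round(r[0],1),np.round(r[1],1),round(r[2],1))
comps((Z>75)&(Z<112)&(X>300)&(X<560)&(Y<-220)&(Y>-430))
print('can');comps((Z>278)&(Z<300)&(X>530)&(X<660)&(Y<-370)&(Y>-510),20)
s=arm.read_state();q=s['joints'];az=50
o=tool(az,45,0)
a=IK(ptcp(2,150,az,45),o,q)[2]; b=IK(ptcp(2,60,az,45),o,q)[2];c=IK(ptcp(2,16,az,45),o,q)[2]
print(a.round(2),c.round(2)); jplan([q,a,b,c],canpts(45))
for k in(0,1):
  for az in(20,40,50): print(k,az,[(x[1].round(2),x[2].round(1)) if (x:=IK(ptcp(k,z,az,90),tool(az,0,0),[-1,.7,0,-1.3,-1.7,.5])) else None for z in(150,12)])
E
```

```text
23 [ 518.5 -391.4   99.6] [ 520.1 -392. ] [13.8 13.7] 57.3
23 [ 441.1 -336.3   97.5] [ 440.6 -337.4] [14.1 13.2] 38.5
20 [ 364.4 -282.4   98.5] [ 364.3 -282.9] [15.6 13.3] 45.5
can
417 [ 593.3 -444.2  285. ] [ 591.9 -445.6] [ 84.6 124.7] 55.1
[-0.77  0.5   0.28 -0.79 -1.47  0.21] [-0.78  0.64  0.16 -0.82 -1.3   0.39]
[[[0.008, 0.124, -0.011], [-0.0, -0.0, 0.0]], [[0.017, 0.249, -0.017], [-0.0, -0.0, 0.0]], [[0.027, 0.37, -0.02], [-0.001, -0.0, 0.001]], [[0.111, 0.364, 0.066], [-0.001, -0.001, 0.001]], [[0.197, 0.365, 0.152], [-0.001, -0.001, 0.001]]] | end [530.0, -378.0, 183.0] [477.0, -395.0, 90.0]
[[[0.084, 0.006, 0.083], [0.0, 0.001, -0.0]], [[0.209, 0.005, 0.207], [0.0, 0.001, -0.0]]] | end [529.0, -377.0, 109.0] [560.0, -387.0, 16.0]
0 20 [(np.float64(0.65), array([-1.3,  0.4, -0.4, -1.5, -1.6,  0.8])), (np.float64(0.62), array([-1.3,  0.8, -0.4, -1.5, -1.6,  1.2]))]
0 40 [(np.float64(0.84), array([-1.2,  0.5, -0.2, -1.4, -1.8,  0.7])), (np.float64(0.82), array([-1.2,  0.8, -0.2, -1.3, -1.7,  1. ]))]
0 50 [(np.float64(0.94), array([-1.1,  0.5, -0.1, -1.3, -1.9,  0.7])), (np.float64(0.91), array([-1.1,  0.8, -0.2, -1.2, -1.8,  1. ]))]
1 20 [(np.float64(0.82), array([-1.2,  0.5, -0.3, -1.6, -1.5,  0.7])), (np.float64(0.8), array([-1.2,  0.8, -0.3, -1.6, -1.5,  1. ]))]
1 40 [(np.float64(1.03), array([-1.1,  0.6, -0. , -1.4, -1.8,  0.6])), (np.float64(1.01), array([-1.1,  0.8, -0.1, -1.4, -1.7,  0.9]))]
1 50 [(np.float64(1.11), array([-1.1,  0.6,  0.1, -1.4, -1.9,  0.6])), (np.float64(1.12), array([-1.1,  0.9,  0. , -1.3, -1.8,  0.8]))]
```

Emit:
arm_command:
  rows:
    - [[0.008,0.124,-0.011],[0,0,0]]
    - [[0.017,0.249,-0.017],[0,0,0]]
    - [[0.027,0.37,-0.02],[0,0,0]]
    - [[0.027,0.37,-0.02],[0,0,0]]
    - [[0.027,0.37,-0.02],[0,0,0]]

```text
clock: 19.15
position: [528.4, -377.7, 245.1]
ee_rot: [-0.391, 0.837, 0.159, 0.348]
contact_force: [-0.7, 0.1, -1.0]
gripper_width: 59.5
grasp_force: 60.0
```

Emit:
arm_command:
  rows:
    - [[0.08,0,0.08],[0,0,0]]
    - [[0.16,0,0.16],[0,0,0]]
    - [[0.22,0,0.22],[0,0,0]]
    - [[0.28,0,0.28],[0,0,0]]
    - [[0.28,0,0.28],[0,0,0]]

```text
clock: 19.65
position: [527.8, -376.5, 138.8]
ee_rot: [-0.389, 0.838, 0.164, 0.346]
contact_force: [-0.6, 0.4, -1.5]
gripper_width: 59.5
grasp_force: 60.0
```

```bash
python3 - <<'E'
from kin import *
st(); plan([(ptcp(2,16,50,45),tool(50,45,0)),(ptcp(2,10,50,45),tool(50,45,0))])
E
```

```text
{'clock': 19.65, 'joints': [-0.775, 0.601, 0.183, -0.812, -1.335, 0.349], 'position': [527.834, -376.548, 138.844], 'contact_force': [-0.565, 0.383, -1.509], 'wrist_torque': [-1.264, 1.101, -0.001], 'gripper_width': 59.492, 'grasp_force': 59.975}
1 [[0.085, -0.006, 0.084], [0.001, 0.0, -0.002]] -> [529.0, -377.0, 109.0]
1 [[0.017, -0.0, 0.017], [0.0, 0.0, 0.0]] -> [529.0, -377.0, 103.0]
```

Emit:
arm_command:
  rows:
    - [[0.04,0,0.04],[0,0,0]]
    - [[0.07,0,0.07],[0,0,0]]
    - [[0.085,0,0.084],[0,0,0]]
    - [[0.094,0,0.094],[0,0,0]]
    - [[0.094,0,0.094],[0,0,0]]

```text
clock: 20.15
position: [528.6, -377.6, 109.4]
ee_rot: [-0.39, 0.837, 0.161, 0.347]
contact_force: [0.3, -0.9, -1.9]
gripper_width: 59.5
grasp_force: 59.8
```

Emit:
arm_command:
  rows:
    - [[0.006,0,0.006],[0,0,0]]
    - [[0.012,0,0.012],[0,0,0]]
    - [[0.012,0,0.012],[0,0,0]]

```text
clock: 20.45
position: [528.7, -377.8, 108.7]
ee_rot: [-0.392, 0.836, 0.161, 0.348]
contact_force: [-3.5, 0.8, 9.6]
gripper_width: 59.7
grasp_force: 60.5
```

Emit:
arm_command:
  rows:
    - [[-0.008,0,-0.008],[0,0,0]]
    - [[-0.008,0,-0.008],[0,0,0]]
    - [[-0.008,0,-0.008],[0,0,0]]
    - [[-0.008,0,-0.008],[0,0,0]]
    - [[-0.008,0,-0.008],[0,0,0]]
  grip: 1

```text
clock: 20.95
position: [528.5, -377.3, 107.4]
ee_rot: [-0.39, 0.837, 0.162, 0.347]
contact_force: [-0.3, -0.2, 0.2]
gripper_width: 85.6
grasp_force: 0.0
```

Emit:
arm_command:
  rows:
    - [[0,0,-0.1],[0,0,0]]
    - [[0,0,-0.25],[0,0,0]]
    - [[0,0,-0.45],[0,0,0]]
    - [[-0.1,0,-0.6],[0,0,0]]
    - [[-0.25,0,-0.75],[0,0,0]]

```text
clock: 21.45
position: [470.0, -446.3, 281.2]
ee_rot: [-0.388, 0.838, 0.163, 0.347]
contact_force: [1.5, -1.0, -0.4]
gripper_width: 85.4
grasp_force: 0.0
```

```bash
python3 - <<'E'
from kin import *
st()
im,d,Pt=cloud('top');X,Y,Z=np.moveaxis(Pt,-1,0)
def comps(m,mn=40):
    n,l,s,_=cv2.connectedComponentsWithStats(m.astype(np.uint8))
    for k in range(1,n):
        if s[k,4]>=mn: q=Pt[l==k];r=cv2.minAreaRect(q[:,:2].astype(np.float32));print(s[k,4],q.mean(0).round(1),np.round(r[0],1),np.round(r[1],1),round(r[2],1))
print('hung');comps((Z>140)&(Z<165)&(X>440)&(X<600)&(Y<-310)&(Y>-470))
print('cans');comps((Z>55)&(Z<72)&(X>400)&(X<735)&(Y<250)&(Y>-180))
c=proj('top',[480,-360,80]);u,v=int(c[0])-50,int(c[1])-45;a=im[v:v+90,u:u+100]
im2,_=arm.get_image('side');c=proj('side',[500,-360,80]);u,v=int(c[0])-50,int(c[1])-45;b=im2[v:v+90,u:u+100]
cv2.imwrite('pics/p2.png',cv2.resize(np.hstack([a,b]),(800,360),interpolation=cv2.INTER_CUBIC))
# vertical picks B,C
q0=[.4,.4,-.5,0,-.6,.5]
for n,(c,az) in {'B':((577.5,86),-19.5),'C':((512,-88),-38.3)}.items():
    m=np.array([np.cos(np.radians(az)),np.sin(np.radians(az)),0]);g=np.array([*c,36-24])-40*m
    for rl in(0,180):
        print(n,rl,[(b[1].round(2),b[2].round(2)) if (b:=IK(g+[0,0,z],tool(az,90,rl),q0)) else None for z in(0,110,250)])
E
```

```text
{'clock': 21.45, 'joints': [-0.901, 0.516, 0.397, -0.767, -1.629, 0.223], 'position': [470.024, -446.349, 281.172], 'contact_force': [1.501, -0.99, -0.374], 'wrist_torque': [-1.111, 0.819, -0.116], 'gripper_width': 85.428, 'grasp_force': 0.0}
hung
299 [ 519.4 -383.   151.2] [ 519.7 -384.1] [61.2 62.1] 50.9
cans
555 [578.3  85.6  63.5] [578.1  86. ] [ 60.5 140.4] 70.7
554 [513.  -87.7  63.4] [512.8 -88.2] [ 60.1 140.3] 52.0
B 0 [(np.float64(0.46), array([ 0.48,  0.52, -0.43, -0.  , -0.62, -2.39])), (np.float64(0.71), array([ 0.48,  0.36, -0.33, -0.  , -0.88, -2.39])), (np.float64(0.71), array([ 0.48,  0.23, -0.13, -0.  , -1.21, -2.39]))]
B 180 [(np.float64(0.46), array([ 0.48,  0.52, -0.43,  0.  , -0.62,  0.75])), (np.float64(0.72), array([ 0.48,  0.36, -0.33,  0.  , -0.88,  0.75])), (np.float64(0.94), array([ 0.48,  0.23, -0.13,  0.  , -1.21,  0.75]))]
C 0 [(np.float64(0.38), array([ 0.21,  0.44, -0.59, -0.  , -0.54, -2.44])), (np.float64(0.59), array([ 0.21,  0.26, -0.48, -0.  , -0.82, -2.44])), (np.float64(0.66), array([ 0.21,  0.12, -0.27, -0.  , -1.18, -2.44]))]
C 180 [(np.float64(0.38), array([ 0.21,  0.44, -0.59,  0.  , -0.54,  0.7 ])), (np.float64(0.59), array([ 0.21,  0.26, -0.48,  0.  , -0.82,  0.7 ])), (np.float64(0.8), array([ 0.21,  0.12, -0.27,  0.  , -1.18,  0.7 ]))]
```

View pics/p2.png

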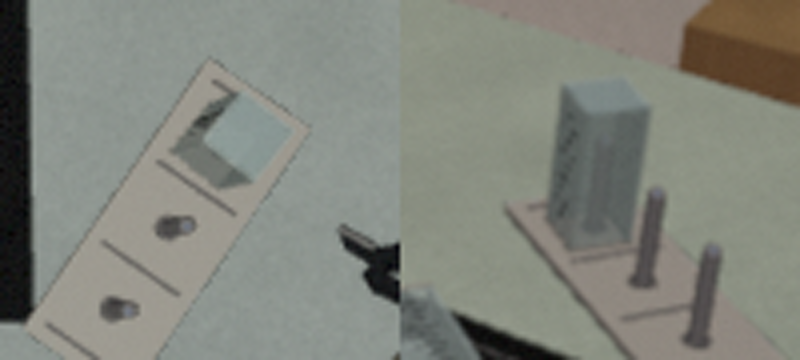

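Canister A hangs well: its top is at z = 151 and its centre at (520,-384), with its rim on the tray. C and B can be picked vertically and placed with the tool horizontal, so C goes to peg 2 next.

```bash
cat >> kin.py <<'E'
def vpick(c,az,z=0,rl=180):
    m=np.array([np.cos(np.radians(az)),np.sin(np.radians(az)),0]);return np.array([*c,36-24+z])-40*m,tool(az,90,rl)
E
python3 - <<'E'
from kin import *
q=arm.read_state()['joints']; c=((513,-88),-38.2)
a=IK(*vpick(*c,z=110),[.2,.26,-.5,0,-.8,.7])[2]
b=IK(*vpick(*c),a)[2]
jplan([q,a],np.zeros((1,3)),); jplan([a,b],np.zeros((1,3)))
E
```

```text
[[[-0.048, 0.046, 0.16], [-0.015, 0.019, -0.02]], [[-0.093, 0.107, 0.319], [-0.031, 0.039, -0.044]], [[-0.132, 0.179, 0.464], [-0.047, 0.059, -0.071]], [[-0.168, 0.262, 0.604], [-0.065, 0.08, -0.104]], [[-0.196, 0.34, 0.714], [-0.08, 0.098, -0.136]]] | end [512.0, -272.0, 197.0] [512.0, -272.0, 197.0]
[[[-0.085, 0.033, 0.103], [-0.015, 0.019, -0.037]], [[-0.156, 0.066, 0.186], [-0.028, 0.036, -0.071]], [[-0.224, 0.1, 0.262], [-0.04, 0.051, -0.108]], [[-0.291, 0.136, 0.332], [-0.051, 0.066, -0.147]], [[-0.352, 0.17, 0.392], [-0.061, 0.079, -0.185]]] | end [498.0, -144.0, 144.0] [498.0, -144.0, 144.0]
[[[-0.078, -0.018, 0.04], [-0.009, 0.013, -0.039]], [[-0.156, -0.034, 0.078], [-0.016, 0.025, -0.079]], [[-0.23, -0.049, 0.11], [-0.022, 0.036, -0.118]], [[-0.305, -0.062, 0.142], [-0.028, 0.046, -0.158]]] | end [482.0, -63.0, 122.0] [482.0, -63.0, 122.0]
[[[0.008, -0.009, 0.147], [-0.0, 0.0, 0.0]], [[0.008, -0.009, 0.295], [-0.0, 0.0, 0.0]], [[-0.0, -0.0, 0.44], [0.0, -0.0, -0.0]]] | end [482.0, -63.0, 12.0] [482.0, -63.0, 12.0]
```

Emit:
arm_command:
  rows:
    - [[-0.048,0.046,0.16],[-0.015,0.019,-0.02]]
    - [[-0.093,0.107,0.319],[-0.031,0.039,-0.044]]
    - [[-0.132,0.179,0.464],[-0.047,0.059,-0.071]]
    - [[-0.168,0.262,0.604],[-0.065,0.08,-0.104]]
    - [[-0.196,0.34,0.714],[-0.08,0.098,-0.136]]

```text
clock: 22.05
position: [510.3, -265.3, 188.6]
ee_rot: [-0.62, 0.751, 0.126, 0.19]
contact_force: [0.4, -0.1, -0.4]
gripper_width: 85.4
grasp_force: 0.0
```

Emit:
arm_command:
  rows:
    - [[-0.085,0.033,0.103],[-0.015,0.019,-0.037]]
    - [[-0.156,0.066,0.186],[-0.028,0.036,-0.071]]
    - [[-0.224,0.1,0.262],[-0.04,0.051,-0.108]]
    - [[-0.291,0.136,0.332],[-0.051,0.066,-0.147]]
    - [[-0.352,0.17,0.392],[-0.061,0.079,-0.185]]

```text
clock: 22.55
position: [495.7, -137.8, 138.7]
ee_rot: [0.834, -0.544, -0.06, -0.066]
contact_force: [0.0, 1.4, -0.1]
gripper_width: 85.1
grasp_force: 0.0
```

Emit:
arm_command:
  rows:
    - [[-0.078,-0.018,0.04],[-0.009,0.013,-0.039]]
    - [[-0.156,-0.034,0.078],[-0.016,0.025,-0.079]]
    - [[-0.23,-0.049,0.11],[-0.022,0.036,-0.118]]
    - [[-0.305,-0.062,0.142],[-0.028,0.046,-0.158]]
    - [[-0.305,-0.062,0.142],[-0.028,0.046,-0.158]]

```text
clock: 23.05
position: [477.2, -56.0, 117.7]
ee_rot: [0.946, -0.323, -0.007, -0.004]
contact_force: [0.8, 0.1, 0.0]
gripper_width: 85.3
grasp_force: 0.0
```

```bash
python3 - <<'E'
from kin import *
st(); im,d,Pt=cloud('side');X,Y,Z=np.moveaxis(Pt,-1,0)
m=(Z>55)&(Z<72)&(X>400)&(X<735)&(Y<250)&(Y>-180);n,l,s,_=cv2.connectedComponentsWithStats(m.astype(np.uint8))
for k in range(1,n):
    if s[k,4]>60: r=cv2.minAreaRect(Pt[l==k][:,:2].astype(np.float32));print(s[k,4],np.round(r[0]),np.round(r[1]),r[2])
plan([vpick((513,-88),-38.2)])
E
```

```text
{'clock': 23.05, 'joints': [0.213, 0.27, -0.48, -0.019, -0.829, 0.712], 'position': [477.249, -55.963, 117.667], 'contact_force': [0.771, 0.103, 0.001], 'wrist_torque': [-0.047, 0.032, 0.056], 'gripper_width': 85.33, 'grasp_force': 0.0}
527 [512. -89.] [ 62. 150.] 51.87548828125
677 [576.  86.] [ 67. 147.] 69.76807403564453
3 [[0.033, 0.014, 0.424], [-0.001, 0.005, 0.002]] -> [481.0, -63.0, 12.0]
```

Canister C hasn't moved. Descend, grip, then lift.

Emit:
arm_command:
  rows:
    - [[0.033,0.014,0.1],[-0.001,0.005,0.002]]
    - [[0.033,0.014,0.25],[-0.001,0.005,0.002]]
    - [[0.033,0.014,0.37],[-0.001,0.005,0.002]]
    - [[0.033,0.014,0.424],[-0.001,0.005,0.002]]
    - [[0.033,0.014,0.424],[-0.001,0.005,0.002]]

```text
clock: 23.6
position: [481.2, -65.6, 10.3]
ee_rot: [0.944, -0.33, -0.001, 0.001]
contact_force: [-0.8, -0.2, 0.3]
gripper_width: 85.4
grasp_force: 0.0
```

Emit:
arm_command:
  rows:
    - [[0,0,0],[0,0,0]]
    - [[0,0,0],[0,0,0]]
    - [[0,0,0],[0,0,0]]
    - [[0,0,0],[0,0,0]]
    - [[0,0,0],[0,0,0]]
  grip: 0

```text
clock: 24.1
position: [483.4, -64.6, 13.5]
ee_rot: [0.944, -0.329, 0.002, -0.001]
contact_force: [-0.0, -0.3, 6.8]
gripper_width: 59.6
grasp_force: 65.1
```

Emit:
arm_command:
  rows:
    - [[0,0,-0.1],[0,0,0]]
    - [[0,0,-0.3],[0,0,0]]
    - [[0,0,-0.5],[0,0,0]]
    - [[0,0,-0.7],[0,0,0]]
    - [[0,0,-0.9],[0,0,0]]

```text
clock: 24.6
position: [480.9, -64.6, 239.3]
ee_rot: [0.944, -0.329, 0.0, -0.0]
contact_force: [1.3, 0.4, -1.3]
gripper_width: 59.3
grasp_force: 65.0
```

```bash
python3 - <<'E'
from kin import *
st(); q=arm.read_state()['joints'];az=40;o=tool(az,0,0)
h=IK(ptcp(1,230,az,90),o,[-1.1,.6,0,-1.4,-1.8,.6])[2]
a=IK(ptcp(1,150,az,90),o,h)[2]
print(h.round(2),fk(h,P,-1,C)[0])
mid=(q+h)/2; mid[1]-=.2
jplan([q,mid,h,a],canpts(90))
E
```

```text
{'clock': 24.6, 'joints': [0.202, 0.138, -0.31, -0.001, -1.121, 0.698], 'position': [480.92, -64.604, 239.254], 'contact_force': [1.294, 0.377, -1.34], 'wrist_torque': [0.055, -0.208, 0.047], 'gripper_width': 59.27, 'grasp_force': 64.992}
[-1.12  0.46  0.01 -1.46 -1.79  0.46] [ 459.88506662 -321.07309737  340.        ]
[[[-0.018, 0.08, 0.008], [0.011, -0.02, 0.036]], [[-0.039, 0.146, 0.01], [0.024, -0.039, 0.071]], [[-0.061, 0.199, 0.006], [0.039, -0.058, 0.104]], [[-0.082, 0.239, -0.006], [0.055, -0.077, 0.135]], [[-0.1, 0.271, -0.027], [0.074, -0.096, 0.167]]] | end [419.0, -102.0, 246.0] [431.0, -205.0, 199.0]
[[[-0.011, 0.022, -0.032], [0.02, -0.021, 0.03]], [[-0.022, 0.032, -0.074], [0.042, -0.042, 0.058]], [[-0.032, 0.032, -0.128], [0.066, -0.064, 0.084]], [[-0.039, 0.024, -0.194], [0.091, -0.085, 0.107]], [[0.003, 0.007, -0.201], [0.107, -0.111, 0.134]]] | end [417.0, -122.0, 292.0] [415.0, -204.0, 198.0]
[[[0.03, -0.043, -0.024], [0.016, -0.026, 0.026]], [[0.064, -0.091, -0.061], [0.035, -0.053, 0.049]], [[0.104, -0.144, -0.113], [0.055, -0.079, 0.071]], [[0.151, -0.197, -0.181], [0.076, -0.106, 0.09]], [[0.209, -0.25, -0.269], [0.1, -0.134, 0.107]]] | end [459.0, -217.0, 314.0] [400.0, -193.0, 197.0]
[[[-0.001, -0.088, -0.094], [0.023, -0.029, 0.013]], [[0.001, -0.177, -0.212], [0.047, -0.059, 0.023]], [[0.007, -0.257, -0.346], [0.071, -0.088, 0.03]], [[0.162, -0.253, -0.304], [0.072, -0.088, 0.03]], [[0.314, -0.238, -0.257], [0.071, -0.088, 0.03]]] | end [460.0, -321.0, 260.0] [484.0, -340.0, 150.0]
```

Emit:
arm_command:
  rows:
    - [[-0.018,0.08,0.008],[0.011,-0.02,0.036]]
    - [[-0.039,0.146,0.01],[0.024,-0.039,0.071]]
    - [[-0.061,0.199,0.006],[0.039,-0.058,0.104]]
    - [[-0.082,0.239,-0.006],[0.055,-0.077,0.135]]
    - [[-0.1,0.271,-0.027],[0.074,-0.096,0.167]]

```text
clock: 25.1
position: [419.4, -101.9, 243.8]
ee_rot: [0.809, -0.557, -0.103, -0.158]
contact_force: [-0.1, -0.4, -0.8]
gripper_width: 59.5
grasp_force: 65.0
```

Emit:
arm_command:
  rows:
    - [[-0.011,0.022,-0.032],[0.02,-0.021,0.03]]
    - [[-0.022,0.032,-0.074],[0.042,-0.042,0.058]]
    - [[-0.032,0.032,-0.128],[0.066,-0.064,0.084]]
    - [[-0.039,0.024,-0.194],[0.091,-0.085,0.107]]
    - [[0.003,0.007,-0.201],[0.107,-0.111,0.134]]

```text
clock: 25.6
position: [418.4, -122.2, 293.0]
ee_rot: [-0.61, 0.684, 0.174, 0.359]
contact_force: [0.4, -0.8, -1.2]
gripper_width: 59.5
grasp_force: 65.0
```

Emit:
arm_command:
  rows:
    - [[0.03,-0.043,-0.024],[0.016,-0.026,0.026]]
    - [[0.064,-0.091,-0.061],[0.035,-0.053,0.049]]
    - [[0.104,-0.144,-0.113],[0.055,-0.079,0.071]]
    - [[0.151,-0.197,-0.181],[0.076,-0.106,0.09]]
    - [[0.209,-0.25,-0.269],[0.1,-0.134,0.107]]

```text
clock: 26.1
position: [460.5, -217.3, 311.5]
ee_rot: [-0.374, 0.706, 0.248, 0.548]
contact_force: [-0.0, -1.2, -0.9]
gripper_width: 59.4
grasp_force: 65.0
```

Emit:
arm_command:
  rows:
    - [[-0.001,-0.088,-0.094],[0.023,-0.029,0.013]]
    - [[0.001,-0.177,-0.212],[0.047,-0.059,0.023]]
    - [[0.007,-0.257,-0.346],[0.071,-0.088,0.03]]
    - [[0.162,-0.253,-0.304],[0.072,-0.088,0.03]]
    - [[0.162,-0.253,-0.304],[0.072,-0.088,0.03]]

```text
clock: 26.6
position: [460.4, -322.9, 292.7]
ee_rot: [-0.236, 0.666, 0.245, 0.664]
contact_force: [-0.2, 1.1, -1.5]
gripper_width: 59.6
grasp_force: 65.2
```

```bash
cat >> kin.py <<'E'
def look(zl,zh,c,w=70):
    im,d,Pt=cloud('top');X,Y,Z=np.moveaxis(Pt,-1,0)
    m=((Z>zl)&(Z<zh)&(abs(X-c[0])<w)&(abs(Y-c[1])<w)).astype(np.uint8);n,l,s,_=cv2.connectedComponentsWithStats(m)
    for k in range(1,n):
        if s[k,4]>60: q=Pt[l==k];r=cv2.minAreaRect(q[:,:2].astype(np.float32));print('seen',s[k,4],q.mean(0).round(),np.round(r[0]),np.round(r[1]),round(r[2],1))
E
python3 - <<'E'
from kin import *
st();s=arm.read_state();w=R.from_quat(s['ee_rot']).apply(canpts(90))+s['position'];print(w.round().tolist());
zt=w[:,2].max();look(zt-12,zt+12,(441,-336))
o=tool(40,0,0);plan([(ptcp(1,150,40,90),o),(ptcp(1,50,40,90),o),(ptcp(1,16,40,90),o)])
E
```

```text
{'clock': 26.6, 'joints': [-1.112, 0.531, -0.019, -1.448, -1.772, 0.55], 'position': [460.437, -322.881, 292.653], 'contact_force': [-0.239, 1.109, -1.524], 'wrist_torque': [-1.484, 1.845, 0.146], 'gripper_width': 59.589, 'grasp_force': 65.181}
[[446.0, -296.0, 323.0], [400.0, -335.0, 323.0], [484.0, -342.0, 322.0], [438.0, -381.0, 322.0], [445.0, -295.0, 183.0], [399.0, -333.0, 183.0], [484.0, -341.0, 182.0], [438.0, -379.0, 182.0]]
seen 375 [ 446. -335.  324.] [ 445. -335.] [61. 67.] 40.4
1 [[0.142, 0.006, -0.001], [-0.001, 0.001, -0.002]] -> [460.0, -321.0, 260.0]
2 [[0.4, 0.0, 0.0], [0.0, -0.0, -0.0]] -> [460.0, -321.0, 160.0]
1 [[0.136, 0.0, 0.0], [0.0, -0.0, -0.0]] -> [460.0, -321.0, 126.0]
```

Emit:
arm_command:
  rows:
    - [[0.14,0.006,-0.008],[0,0,0]]
    - [[0.26,0.006,-0.008],[0,0,0]]
    - [[0.38,0.006,-0.008],[0,0,0]]
    - [[0.5,0.006,-0.008],[0,0,0]]
    - [[0.58,0.006,-0.008],[0,0,0]]

```text
clock: 27.15
position: [460.3, -321.9, 153.1]
ee_rot: [-0.243, 0.664, 0.241, 0.665]
contact_force: [-0.1, -0.1, -0.8]
gripper_width: 59.4
grasp_force: 65.2
```

Emit:
arm_command:
  rows:
    - [[0.04,0,0],[0,0,0]]
    - [[0.07,0,0],[0,0,0]]
    - [[0.08,0,0],[0,0,0]]
    - [[0.09,0,0],[0,0,0]]
    - [[0.09,0,0],[0,0,0]]

```text
clock: 27.65
position: [459.5, -322.8, 131.1]
ee_rot: [-0.242, 0.664, 0.241, 0.665]
contact_force: [1.0, 1.1, -0.8]
gripper_width: 59.5
grasp_force: 65.2
```

Emit:
arm_command:
  rows:
    - [[0.012,0,0],[0,0,0]]
    - [[0.02,0,0],[0,0,0]]
    - [[0.028,0,0],[0,0,0]]
    - [[0.028,0,0],[0,0,0]]

```text
clock: 28.05
position: [459.4, -322.6, 123.1]
ee_rot: [-0.241, 0.664, 0.241, 0.665]
contact_force: [0.3, 0.6, -1.4]
gripper_width: 59.2
grasp_force: 65.2
```

Emit:
arm_command:
  rows:
    - [[0.006,0,0],[0,0,0]]
    - [[0.012,0,0],[0,0,0]]
    - [[0.016,0,0],[0,0,0]]
    - [[0.016,0,0],[0,0,0]]

```text
clock: 28.45
position: [459.4, -322.6, 119.3]
ee_rot: [-0.241, 0.664, 0.241, 0.665]
contact_force: [-0.8, 0.1, -1.6]
gripper_width: 59.3
grasp_force: 65.1
```

Emit:
arm_command:
  rows:
    - [[0.006,0,0],[0,0,0]]
    - [[0.012,0,0],[0,0,0]]
    - [[0.016,0,0],[0,0,0]]
    - [[0.016,0,0],[0,0,0]]

```text
clock: 28.85
position: [459.0, -322.4, 119.5]
ee_rot: [-0.243, 0.661, 0.242, 0.668]
contact_force: [-2.9, 0.2, 12.5]
gripper_width: 59.4
grasp_force: 65.3
```

Emit:
arm_command:
  rows:
    - [[-0.012,0,0],[0,0,0]]
    - [[-0.012,0,0],[0,0,0]]
    - [[-0.012,0,0],[0,0,0]]
    - [[-0.012,0,0],[0,0,0]]
    - [[-0.012,0,0],[0,0,0]]
  grip: 0.85

```text
clock: 29.35
position: [459.5, -322.5, 118.1]
ee_rot: [-0.241, 0.664, 0.241, 0.665]
contact_force: [0.1, -0.5, -0.3]
gripper_width: 72.4
grasp_force: 0.0
```

Emit:
arm_command:
  rows:
    - [[0,0,-0.1],[0,0,0]]
    - [[0,0,-0.25],[0,0,0]]
    - [[0,0,-0.4],[0,0,0]]
    - [[-0.12,0,-0.42],[0,0,0]]
    - [[-0.3,0,-0.42],[0,0,0]]

```text
clock: 29.85
position: [377.6, -390.7, 191.1]
ee_rot: [-0.238, 0.665, 0.243, 0.665]
contact_force: [1.0, 0.5, 0.7]
gripper_width: 72.4
grasp_force: 0.0
```

```bash
python3 - <<'E'
from kin import *
st();look(140,165,(470,-350),110);look(50,75,(560,60),120)
q=arm.read_state()['joints']; c=((578,86),-19.3)
a=IK(*vpick(*c,z=110),[.5,.36,-.33,0,-.9,.75])[2]
m=(q+a)/2; m[1]-=.15; m=[*m]
jplan([q,m,a],np.zeros((1,3)))
E
```

```text
{'clock': 29.85, 'joints': [-1.254, 0.731, 0.028, -1.322, -1.858, 0.732], 'position': [377.628, -390.749, 191.071], 'contact_force': [0.983, 0.458, 0.685], 'wrist_torque': [-1.211, 1.465, -0.097], 'gripper_width': 72.37, 'grasp_force': 0.0}
seen 297 [ 519. -383.  151.] [ 519. -384.] [61. 62.] 50.0
seen 300 [ 445. -334.  151.] [ 445. -335.] [61. 62.] 39.8
seen 584 [578.  86.  63.] [578.  86.] [ 60. 140.] 70.9
[[[0.03, 0.065, 0.151], [-0.029, 0.027, -0.0]], [[0.061, 0.141, 0.291], [-0.06, 0.055, -0.005]], [[0.089, 0.218, 0.407], [-0.089, 0.082, -0.012]], [[0.114, 0.295, 0.506], [-0.117, 0.109, -0.022]], [[0.135, 0.37, 0.592], [-0.145, 0.134, -0.036]]] | end [433.0, -227.0, 163.0] [433.0, -227.0, 163.0]
[[[-0.025, 0.03, 0.095], [-0.025, 0.028, -0.017]], [[-0.05, 0.059, 0.179], [-0.049, 0.054, -0.037]], [[-0.076, 0.083, 0.251], [-0.071, 0.08, -0.059]], [[-0.105, 0.103, 0.315], [-0.092, 0.106, -0.084]], [[-0.137, 0.116, 0.369], [-0.11, 0.129, -0.111]]] | end [446.0, -125.0, 154.0] [443.0, -141.0, 153.0]
[[[-0.02, -0.021, 0.08], [-0.025, 0.023, -0.027]], [[-0.044, -0.048, 0.15], [-0.046, 0.045, -0.055]], [[-0.073, -0.083, 0.215], [-0.066, 0.066, -0.086]], [[-0.109, -0.123, 0.276], [-0.084, 0.086, -0.118]], [[-0.157, -0.173, 0.339], [-0.1, 0.106, -0.154]]] | end [486.0, -38.0, 118.0] [486.0, -38.0, 118.0]
[[[-0.034, -0.086, 0.022], [-0.012, 0.02, -0.034]], [[-0.08, -0.185, 0.042], [-0.023, 0.04, -0.071]], [[-0.136, -0.288, 0.061], [-0.031, 0.058, -0.107]], [[-0.207, -0.396, 0.079], [-0.038, 0.076, -0.145]], [[-0.289, -0.503, 0.098], [-0.042, 0.092, -0.183]]] | end [540.0, 99.0, 122.0] [510.0, 8.0, 116.0]
```

Emit:
arm_command:
  rows:
    - [[-0.18,0,0],[0,0,0]]
    - [[-0.36,0,0],[0,0,0]]
    - [[-0.54,0,0],[0,0,0]]
    - [[-0.6,0,0],[0,0,0]]
  grip: 1

```text
clock: 30.35
position: [378.7, -390.1, 347.8]
ee_rot: [-0.245, 0.664, 0.238, 0.665]
contact_force: [-0.5, -0.2, -0.2]
gripper_width: 86.0
grasp_force: 0.0
```

```bash
python3 - <<'E'
from kin import *
st()
q=arm.read_state()['joints']; c=((578,86),-19.2)
a=IK(*vpick(*c,z=110),[.5,.36,-.33,0,-.9,.75])[2]
m=(q+a)/2; m[1]-=.12
jplan([q,m,a],np.zeros((1,3)))
E
```

```text
{'clock': 30.35, 'joints': [-1.274, 0.501, 0.106, -1.408, -1.938, 0.435], 'position': [378.669, -390.127, 347.814], 'contact_force': [-0.496, -0.247, -0.222], 'wrist_torque': [-1.303, 1.54, -0.035], 'gripper_width': 85.952, 'grasp_force': 0.0}
[[[0.075, 0.052, 0.164], [-0.023, 0.027, 0.002]], [[0.149, 0.116, 0.311], [-0.046, 0.055, 0.0]], [[0.227, 0.195, 0.452], [-0.073, 0.085, -0.006]], [[0.304, 0.284, 0.576], [-0.101, 0.117, -0.018]], [[0.372, 0.369, 0.676], [-0.128, 0.146, -0.033]]] | end [449.0, -212.0, 254.0] [449.0, -212.0, 254.0]
[[[0.005, 0.042, 0.125], [-0.025, 0.031, -0.02]], [[0.009, 0.082, 0.232], [-0.049, 0.061, -0.045]], [[0.01, 0.115, 0.318], [-0.07, 0.088, -0.071]], [[0.007, 0.143, 0.394], [-0.09, 0.113, -0.1]], [[0.039, 0.16, 0.485], [-0.114, 0.137, -0.126]]] | end [461.0, -102.0, 189.0] [461.0, -102.0, 189.0]
[[[-0.012, -0.017, 0.084], [-0.021, 0.022, -0.029]], [[-0.029, -0.039, 0.159], [-0.04, 0.042, -0.059]], [[-0.051, -0.068, 0.229], [-0.057, 0.062, -0.092]], [[-0.08, -0.101, 0.295], [-0.073, 0.08, -0.125]], [[-0.117, -0.139, 0.359], [-0.087, 0.097, -0.161]]] | end [495.0, -23.0, 137.0] [495.0, -23.0, 137.0]
[[[-0.033, -0.078, 0.036], [-0.013, 0.017, -0.036]], [[-0.072, -0.159, 0.068], [-0.023, 0.034, -0.073]], [[-0.121, -0.247, 0.1], [-0.031, 0.05, -0.11]], [[-0.182, -0.34, 0.131], [-0.039, 0.065, -0.149]], [[-0.252, -0.43, 0.161], [-0.045, 0.079, -0.187]]] | end [540.0, 99.0, 122.0] [540.0, 99.0, 122.0]
```

Emit:
arm_command:
  rows:
    - [[0.075,0.052,0.164],[-0.023,0.027,0.002]]
    - [[0.149,0.116,0.311],[-0.046,0.055,0]]
    - [[0.227,0.195,0.452],[-0.073,0.085,-0.006]]
    - [[0.304,0.284,0.576],[-0.101,0.117,-0.018]]
    - [[0.372,0.369,0.676],[-0.128,0.146,-0.033]]

```text
clock: 30.85
position: [449.6, -209.3, 249.3]
ee_rot: [-0.452, 0.723, 0.273, 0.446]
contact_force: [-0.2, 0.3, -0.3]
gripper_width: 85.6
grasp_force: 0.0
```

Emit:
arm_command:
  rows:
    - [[0.005,0.042,0.125],[-0.025,0.031,-0.02]]
    - [[0.009,0.082,0.232],[-0.049,0.061,-0.045]]
    - [[0.01,0.115,0.318],[-0.07,0.088,-0.071]]
    - [[0.007,0.143,0.394],[-0.09,0.113,-0.1]]
    - [[0.039,0.16,0.485],[-0.114,0.137,-0.126]]

```text
clock: 31.35
position: [460.8, -99.5, 187.6]
ee_rot: [0.703, -0.638, -0.2, -0.243]
contact_force: [0.9, -0.4, -0.4]
gripper_width: 85.5
grasp_force: 0.0
```

Emit:
arm_command:
  rows:
    - [[-0.012,-0.017,0.084],[-0.021,0.022,-0.029]]
    - [[-0.029,-0.039,0.159],[-0.04,0.042,-0.059]]
    - [[-0.051,-0.068,0.229],[-0.057,0.062,-0.092]]
    - [[-0.08,-0.101,0.295],[-0.073,0.08,-0.125]]
    - [[-0.117,-0.139,0.359],[-0.087,0.097,-0.161]]

```text
clock: 31.85
position: [494.8, -19.9, 134.6]
ee_rot: [0.887, -0.439, -0.111, -0.09]
contact_force: [-0.0, -0.5, -0.1]
gripper_width: 85.4
grasp_force: 0.0
```

Emit:
arm_command:
  rows:
    - [[-0.033,-0.078,0.036],[-0.013,0.017,-0.036]]
    - [[-0.072,-0.159,0.068],[-0.023,0.034,-0.073]]
    - [[-0.121,-0.247,0.1],[-0.031,0.05,-0.11]]
    - [[-0.182,-0.34,0.131],[-0.039,0.065,-0.149]]
    - [[-0.252,-0.43,0.161],[-0.045,0.079,-0.187]]

```text
clock: 32.35
position: [539.4, 102.9, 120.6]
ee_rot: [0.987, -0.163, -0.002, -0.003]
contact_force: [0.7, -0.0, 0.5]
gripper_width: 85.1
grasp_force: 0.0
```

```bash
python3 - <<'E'
from kin import *
st(); im,d,Pt=cloud('side');X,Y,Z=np.moveaxis(Pt,-1,0)
m=(Z>55)&(Z<72)&(X>400)&(X<735)&(Y<250)&(Y>-180);n,l,s,_=cv2.connectedComponentsWithStats(m.astype(np.uint8))
for k in range(1,n):
    if s[k,4]>60: r=cv2.minAreaRect(Pt[l==k][:,:2].astype(np.float32));print(s[k,4],np.round(r[0]),np.round(r[1]),r[2])
plan([vpick((578,86),-19.2)])
E
```

```text
{'clock': 32.35, 'joints': [0.48, 0.365, -0.326, -0.008, -0.879, 0.768], 'position': [539.41, 102.884, 120.562], 'contact_force': [0.67, -0.039, 0.488], 'wrist_torque': [-0.059, 0.006, -0.024], 'gripper_width': 85.12, 'grasp_force': 0.0}
610 [576.  86.] [ 65. 146.] 70.94624328613281
3 [[0.012, 0.03, 0.434], [-0.002, 0.001, 0.005]] -> [540.0, 99.0, 12.0]
```

Emit:
arm_command:
  rows:
    - [[0.01,0.02,0.1],[-0.001,0.001,0.003]]
    - [[0.01,0.02,0.25],[-0.001,0.001,0.003]]
    - [[0.01,0.02,0.37],[-0.001,0.001,0.003]]
    - [[0.01,0.02,0.43],[-0.001,0.001,0.003]]
    - [[0.01,0.02,0.43],[-0.001,0.001,0.003]]

```text
clock: 32.9
position: [537.5, 95.7, 10.8]
ee_rot: [0.985, -0.171, -0.004, 0.0]
contact_force: [0.3, 0.5, 0.3]
gripper_width: 85.3
grasp_force: 0.0
```

Emit:
arm_command:
  rows:
    - [[0,0,0],[0,0,0]]
    - [[0,0,0],[0,0,0]]
    - [[0,0,0],[0,0,0]]
    - [[0,0,0],[0,0,0]]
    - [[0,0,0],[0,0,0]]
  grip: 0

```text
clock: 33.4
position: [540.6, 97.1, 15.0]
ee_rot: [0.985, -0.171, 0.0, -0.002]
contact_force: [-1.6, 2.0, 5.7]
gripper_width: 59.6
grasp_force: 64.8
```

Emit:
arm_command:
  rows:
    - [[0,0,-0.1],[0,0,0]]
    - [[0,0,-0.3],[0,0,0]]
    - [[0,0,-0.5],[0,0,0]]
    - [[0,0,-0.7],[0,0,0]]
    - [[0,0,-0.9],[0,0,0]]

```text
clock: 33.9
position: [539.1, 95.5, 240.5]
ee_rot: [0.985, -0.171, -0.001, -0.002]
contact_force: [0.7, 0.4, -0.4]
gripper_width: 59.7
grasp_force: 64.6
```

```bash
python3 - <<'E'
from kin import *
st(); q=arm.read_state()['joints'];az=40;o=tool(az,0,0)
h=IK(ptcp(0,230,az,90),o,[-1.2,.5,-.2,-1.4,-1.8,.7])[2]
print(h.round(2),fk(h,P,-1,C)[0])
mid=(q+h)/2; mid[1]-=.2
jplan([q,mid,h],canpts(90))
E
```

```text
{'clock': 33.9, 'joints': [0.469, 0.247, -0.166, -0.005, -1.158, 0.76], 'position': [539.061, 95.461, 240.483], 'contact_force': [0.726, 0.355, -0.422], 'wrist_torque': [0.073, -0.134, -0.046], 'gripper_width': 59.652, 'grasp_force': 64.598}
[-1.19  0.36 -0.17 -1.41 -1.84  0.55] [ 382.88506661 -267.07309737  339.99999997]
[[[-0.015, 0.137, 0.008], [0.01, -0.018, 0.036]], [[-0.039, 0.26, 0.011], [0.021, -0.036, 0.072]], [[-0.07, 0.369, 0.01], [0.034, -0.053, 0.106]], [[-0.106, 0.464, 0.003], [0.049, -0.069, 0.139]], [[-0.146, 0.551, -0.01], [0.065, -0.086, 0.172]]] | end [458.0, -22.0, 243.0] [502.0, -118.0, 200.0]
[[[-0.004, 0.08, -0.03], [0.019, -0.018, 0.032]], [[-0.013, 0.148, -0.063], [0.038, -0.035, 0.061]], [[-0.026, 0.209, -0.103], [0.061, -0.053, 0.09]], [[-0.042, 0.261, -0.151], [0.086, -0.071, 0.118]], [[-0.057, 0.302, -0.203], [0.111, -0.087, 0.143]]] | end [396.0, -74.0, 286.0] [450.0, -143.0, 196.0]
[[[0.035, 0.014, -0.021], [0.019, -0.025, 0.032]], [[0.069, 0.02, -0.053], [0.041, -0.05, 0.062]], [[0.106, 0.02, -0.098], [0.065, -0.076, 0.089]], [[0.146, 0.017, -0.156], [0.091, -0.101, 0.113]], [[0.194, 0.013, -0.233], [0.121, -0.128, 0.136]]] | end [396.0, -148.0, 299.0] [364.0, -159.0, 188.0]
[[[0.004, -0.047, -0.09], [0.028, -0.028, 0.017]], [[0.008, -0.095, -0.197], [0.058, -0.056, 0.032]], [[0.016, -0.142, -0.328], [0.09, -0.085, 0.043]], [[0.026, -0.178, -0.472], [0.122, -0.113, 0.051]]] | end [383.0, -267.0, 340.0] [364.0, -181.0, 198.0]
```

Emit:
arm_command:
  rows:
    - [[-0.015,0.137,0.008],[0.01,-0.018,0.036]]
    - [[-0.039,0.26,0.011],[0.021,-0.036,0.072]]
    - [[-0.07,0.369,0.01],[0.034,-0.053,0.106]]
    - [[-0.106,0.464,0.003],[0.049,-0.069,0.139]]
    - [[-0.146,0.551,-0.01],[0.065,-0.086,0.172]]

```text
clock: 34.4
position: [458.1, -22.1, 240.6]
ee_rot: [0.889, -0.426, -0.116, -0.124]
contact_force: [-0.1, -0.2, -0.8]
gripper_width: 59.6
grasp_force: 64.7
```

Emit:
arm_command:
  rows:
    - [[-0.004,0.08,-0.03],[0.019,-0.018,0.032]]
    - [[-0.013,0.148,-0.063],[0.038,-0.035,0.061]]
    - [[-0.026,0.209,-0.103],[0.061,-0.053,0.09]]
    - [[-0.042,0.261,-0.151],[0.086,-0.071,0.118]]
    - [[-0.057,0.302,-0.203],[0.111,-0.087,0.143]]

```text
clock: 34.9
position: [395.7, -73.7, 284.2]
ee_rot: [0.714, -0.604, -0.184, -0.302]
contact_force: [-0.0, -1.5, -1.7]
gripper_width: 59.4
grasp_force: 64.7
```

Emit:
arm_command:
  rows:
    - [[0.035,0.014,-0.021],[0.019,-0.025,0.032]]
    - [[0.069,0.02,-0.053],[0.041,-0.05,0.062]]
    - [[0.106,0.02,-0.098],[0.065,-0.076,0.089]]
    - [[0.146,0.017,-0.156],[0.091,-0.101,0.113]]
    - [[0.194,0.013,-0.233],[0.121,-0.128,0.136]]

```text
clock: 35.4
position: [397.4, -148.8, 296.9]
ee_rot: [-0.452, 0.691, 0.264, 0.498]
contact_force: [0.8, 0.4, -1.6]
gripper_width: 59.5
grasp_force: 64.7
```

Emit:
arm_command:
  rows:
    - [[0.004,-0.047,-0.09],[0.028,-0.028,0.017]]
    - [[0.008,-0.095,-0.197],[0.058,-0.056,0.032]]
    - [[0.016,-0.142,-0.328],[0.09,-0.085,0.043]]
    - [[0.026,-0.178,-0.472],[0.122,-0.113,0.051]]
    - [[0.026,-0.178,-0.472],[0.122,-0.113,0.051]]

```text
clock: 35.9
position: [381.7, -270.0, 336.3]
ee_rot: [-0.238, 0.666, 0.241, 0.665]
contact_force: [0.3, 0.6, -1.5]
gripper_width: 59.5
grasp_force: 64.9
```

```bash
python3 - <<'E'
from kin import *
st();s=arm.read_state();w=R.from_quat(s['ee_rot']).apply(canpts(90))+s['position'];
print(w.mean(0).round(),w[:4].mean(0).round());zt=w[:,2].max();look(zt-14,zt+14,(365,-283))
o=tool(40,0,0);plan([(ptcp(0,150,40,90),o),(ptcp(0,28,40,90),o),(ptcp(0,12,40,90),o)])
E
```

```text
{'clock': 35.9, 'joints': [-1.196, 0.367, -0.172, -1.404, -1.842, 0.557], 'position': [381.717, -269.999, 336.28], 'contact_force': [0.337, 0.607, -1.49], 'wrist_torque': [-1.408, 1.748, 0.007], 'gripper_width': 59.538, 'grasp_force': 64.875}
[ 363. -285.  296.] [ 363. -285.  366.]
seen 399 [ 368. -281.  366.] [ 369. -283.] [61. 64.] 39.7
2 [[0.307, 0.003, 0.005], [-0.001, -0.0, -0.001]] -> [383.0, -267.0, 260.0]
3 [[0.488, 0.0, 0.0], [0.0, -0.0, 0.0]] -> [383.0, -267.0, 138.0]
1 [[0.064, 0.0, 0.0], [0.0, -0.0, 0.0]] -> [383.0, -267.0, 122.0]
```

Emit:
arm_command:
  rows:
    - [[0.14,0,-0.008],[0,0,0]]
    - [[0.3,0,-0.008],[0,0,0]]
    - [[0.46,0,-0.008],[0,0,0]]
    - [[0.6,0,-0.008],[0,0,0]]
    - [[0.7,0,-0.008],[0,0,0]]

```text
clock: 36.45
position: [382.7, -266.7, 160.9]
ee_rot: [-0.243, 0.665, 0.244, 0.663]
contact_force: [0.4, -0.8, -1.4]
gripper_width: 59.6
grasp_force: 64.8
```

Emit:
arm_command:
  rows:
    - [[0.05,0,0],[0,0,0]]
    - [[0.09,0,0],[0,0,0]]
    - [[0.11,0,0],[0,0,0]]
    - [[0.13,0,0],[0,0,0]]
    - [[0.13,0,0],[0,0,0]]

```text
clock: 36.95
position: [382.3, -268.1, 130.7]
ee_rot: [-0.243, 0.664, 0.242, 0.664]
contact_force: [-0.6, 0.0, -1.3]
gripper_width: 59.2
grasp_force: 64.8
```

Expected contact is at about z = 121.

Emit:
arm_command:
  rows:
    - [[0.012,0,0],[0,0,0]]
    - [[0.024,0,0],[0,0,0]]
    - [[0.032,0,0],[0,0,0]]
    - [[0.036,0,0],[0,0,0]]
    - [[0.036,0,0],[0,0,0]]

```text
clock: 37.45
position: [382.1, -268.1, 121.3]
ee_rot: [-0.242, 0.664, 0.242, 0.664]
contact_force: [-0.2, 0.5, 0.0]
gripper_width: 59.7
grasp_force: 64.8
```

Emit:
arm_command:
  rows:
    - [[0.004,0,0],[0,0,0]]
    - [[0.008,0,0],[0,0,0]]
    - [[0.008,0,0],[0,0,0]]

```text
clock: 37.75
position: [382.0, -268.1, 121.1]
ee_rot: [-0.243, 0.663, 0.243, 0.665]
contact_force: [-0.6, -1.3, 6.4]
gripper_width: 59.4
grasp_force: 64.9
```

Contact with the tray. Release and retreat.

Emit:
arm_command:
  rows:
    - [[-0.006,0,0],[0,0,0]]
    - [[-0.006,0,0],[0,0,0]]
    - [[-0.006,0,0],[0,0,0]]
    - [[-0.006,0,0],[0,0,0]]
    - [[-0.006,0,0],[0,0,0]]
  grip: 0.85

```text
clock: 38.25
position: [382.2, -268.0, 120.8]
ee_rot: [-0.242, 0.664, 0.242, 0.664]
contact_force: [-0.1, 0.4, 0.3]
gripper_width: 72.4
grasp_force: 0.0
```

Emit:
arm_command:
  rows:
    - [[0,0,-0.1],[0,0,0]]
    - [[0,0,-0.25],[0,0,0]]
    - [[0,0,-0.4],[0,0,0]]
    - [[-0.12,0,-0.42],[0,0,0]]
    - [[-0.3,0,-0.42],[0,0,0]]

```text
clock: 38.75
position: [301.0, -336.5, 194.5]
ee_rot: [-0.239, 0.665, 0.244, 0.664]
contact_force: [0.4, -0.1, 0.5]
gripper_width: 72.8
grasp_force: 0.0
```

Emit:
arm_command:
  rows:
    - [[-0.18,0,0],[0,0,0]]
    - [[-0.36,0,0],[0,0,0]]
    - [[-0.5,0,0],[0,0,0]]
    - [[-0.5,0,0],[0,0,0]]
    - [[-0.5,0,0],[0,0,0]]

```text
clock: 39.25
position: [301.8, -335.3, 321.5]
ee_rot: [-0.243, 0.665, 0.242, 0.664]
contact_force: [0.5, 0.1, -0.6]
gripper_width: 72.5
grasp_force: 0.0
```

```bash
python3 - <<'E'
from kin import *
st();look(140,165,(440,-335),120);look(140,165,(440,-335),120)
im,d=arm.get_image('side');cv2.imwrite('pics/end.png',cv2.resize(im,(800,600),interpolation=cv2.INTER_CUBIC))
E
```

```text
{'clock': 39.25, 'joints': [-1.354, 0.45, -0.083, -1.309, -1.981, 0.59], 'position': [301.811, -335.313, 321.502], 'contact_force': [0.468, 0.127, -0.624], 'wrist_torque': [-1.327, 1.591, 0.053], 'gripper_width': 72.55, 'grasp_force': 0.0}
seen 299 [ 519. -383.  151.] [ 520. -384.] [60. 62.] 49.3
seen 298 [ 445. -335.  151.] [ 445. -335.] [61. 61.] 41.3
seen 296 [ 370. -281.  151.] [ 370. -282.] [62. 61.] 40.2
seen 295 [ 519. -383.  151.] [ 520. -384.] [60. 63.] 51.2
seen 298 [ 444. -335.  151.] [ 445. -336.] [60. 62.] 40.3
seen 298 [ 370. -281.  151.] [ 370. -281.] [60. 61.] 40.2
```

View pics/end.png

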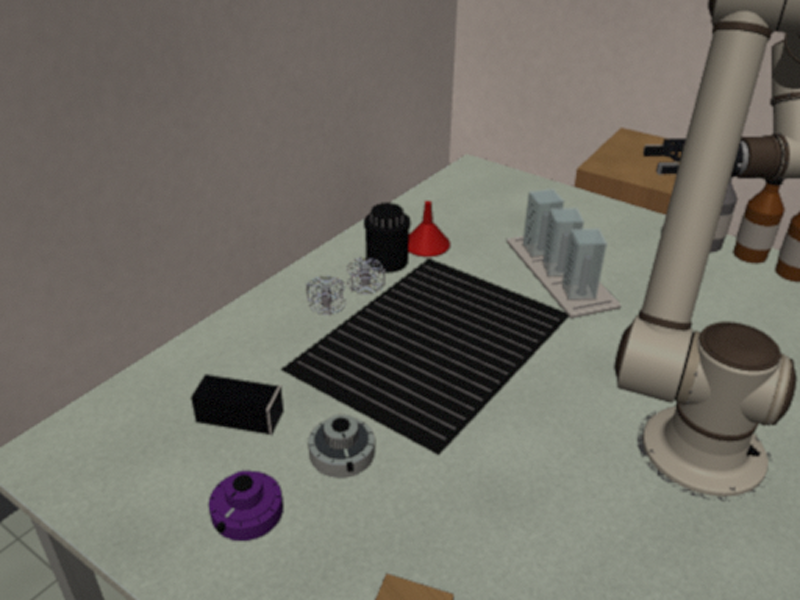

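All three canisters hang on the pegs at (544,225), (564,240) and (585,265), the dial pointer meets its lug at (347,465), and the other objects look undisturbed. Handing in.

```bash
python3 -c "
from bench import arm
print(arm.job_done())"
```

```text
the job is handed in; nothing more can be done
None
```

I stopped the timer, turned its dial back to within about 1° of zero, hung all three canisters mouth down on the pegs, and handed the job in at about 39 s; no verdict was returned.

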